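Prick the bracelet blanks under the snap-cap needles

TASK

Every bracelet blank lying on the bench is to be pricked at its black dot, in the stand whose cap has the same colour as the blank's end band: pull that stand's snap cap up till it clicks, bring the blank in so that its dot is right under the needle and it lies flat on the bench, and press the cap down again, leaving the blank there with the needle standing on its dot. Stands that have no blank must be left with their caps down, and the other things on the bench must not be disturbed.

Things in the scene. Friction and masses are not known exactly. Their poses are not given: they have to be found in the camera images.
- stand_red: Stand with the red cap: grey C-frame fixed to the bench. Origin on the bench right under its needle; +x runs from needle to column, open throat to -x. Column from x = 65 mm, 36 wide, 100 tall; foot x 65 to 125, 90 wide, 12 high; overhead arm 28 wide, z 77 to 99, ends in a fixed barrel round the needle, 34 diameter, z 60 to 100. Below z 60 only the needle is in the throat.
- cap_red (a joint): Rise of the red cap with its needle, m: 0 down (needle end 4 mm above bench), 0.04 up (44 mm). Snaps up above 0.025, down below it, and stays; 7 N to pull up, 6 N to press down. On a strip it rests at 0.010, holding it with 5 N. Cap: upright cylinder, 36 mm diameter, 40 tall, over the stand's origin; top 142 mm above bench when down, 182 up; underside 2 mm over the barrel when down.
- strip_red: Loose bracelet blank with a red band round one end: a brass sheet on a wooden backing strip, 120 x 40 x 14 mm in all (x, y, z), about 140 g. Origin at the centre of its underside; +x points from the red end to the end with the dot. Not every colour is present in a run (None if absent).
- dot_red (a point): The black dot (10 mm diameter, white rim) on the top face of the red-banded strip, at x = +35, y = +6, z = 14 mm in the strip's frame.
- stand_blue: Stand with the blue cap: grey C-frame fixed to the bench. Origin on the bench right under its needle; +x runs from needle to column, open throat to -x. Column from x = 65 mm, 36 wide, 100 tall; foot x 65 to 125, 90 wide, 12 high; overhead arm 28 wide, z 77 to 99, ends in a fixed barrel round the needle, 34 diameter, z 60 to 100. Below z 60 only the needle is in the throat.
- cap_blue (a joint): Rise of the blue cap with its needle, m: 0 down (needle end 4 mm above bench), 0.04 up (44 mm). Snaps up above 0.025, down below it, and stays; 7 N to pull up, 6 N to press down. On a strip it rests at 0.010, holding it with 5 N. Cap: upright cylinder, 36 mm diameter, 40 tall, over the stand's origin; top 142 mm above bench when down, 182 up; underside 2 mm over the barrel when down.
- strip_blue: Loose bracelet blank with a blue band round one end: a brass sheet on a wooden backing strip, 120 x 40 x 14 mm in all (x, y, z), about 140 g. Origin at the centre of its underside; +x points from the blue end to the end with the dot. Not every colour is present in a run (None if absent).
- dot_blue (a point): The black dot (10 mm diameter, white rim) on the top face of the blue-banded strip, at x = +35, y = -6, z = 14 mm in the strip's frame.
- stand_green: Stand with the green cap: grey C-frame fixed to the bench. Origin on the bench right under its needle; +x runs from needle to column, open throat to -x. Column from x = 65 mm, 36 wide, 100 tall; foot x 65 to 125, 90 wide, 12 high; overhead arm 28 wide, z 77 to 99, ends in a fixed barrel round the needle, 34 diameter, z 60 to 100. Below z 60 only the needle is in the throat.
- cap_green (a joint): Rise of the green cap with its needle, m: 0 down (needle end 4 mm above bench), 0.04 up (44 mm). Snaps up above 0.025, down below it, and stays; 7 N to pull up, 6 N to press down. On a strip it rests at 0.010, holding it with 5 N. Cap: upright cylinder, 36 mm diameter, 40 tall, over the stand's origin; top 142 mm above bench when down, 182 up; underside 2 mm over the barrel when down.
- strip_green: Loose bracelet blank with a green band round one end: a brass sheet on a wooden backing strip, 120 x 40 x 14 mm in all (x, y, z), about 140 g. Origin at the centre of its underside; +x points from the green end to the end with the dot. Not every colour is present in a run (None if absent).
- dot_green (a point): The black dot (10 mm diameter, white rim) on the top face of the green-banded strip, at x = +35, y = +3, z = 14 mm in the strip's frame.
- stand_yellow: Stand with the yellow cap: grey C-frame fixed to the bench. Origin on the bench right under its needle; +x runs from needle to column, open throat to -x. Column from x = 65 mm, 36 wide, 100 tall; foot x 65 to 125, 90 wide, 12 high; overhead arm 28 wide, z 77 to 99, ends in a fixed barrel round the needle, 34 diameter, z 60 to 100. Below z 60 only the needle is in the throat.
- cap_yellow (a joint): Rise of the yellow cap with its needle, m: 0 down (needle end 4 mm above bench), 0.04 up (44 mm). Snaps up above 0.025, down below it, and stays; 7 N to pull up, 6 N to press down. On a strip it rests at 0.010, holding it with 5 N. Cap: upright cylinder, 36 mm diameter, 40 tall, over the stand's origin; top 142 mm above bench when down, 182 up; underside 2 mm over the barrel when down.
- strip_yellow: Loose bracelet blank with a yellow band round one end: a brass sheet on a wooden backing strip, 120 x 40 x 14 mm in all (x, y, z), about 140 g. Origin at the centre of its underside; +x points from the yellow end to the end with the dot. Not every colour is present in a run (None if absent).
- dot_yellow (a point): The black dot (10 mm diameter, white rim) on the top face of the yellow-banded strip, at x = +35, y = -4, z = 14 mm in the strip's frame.
- jar: Glass jar with white lid, 50 mm diameter, 60 mm tall; bystander, leave it alone. Origin at its underside centre.
- charcoal: Black block, 130 x 70 x 32 mm; bystander, leave it alone. Origin at its underside centre.
- bowl: Steel bowl, 150 mm diameter, 55 mm tall; bystander, leave it alone. Origin at its underside centre.
- brush: Brush lying on the bench; bystander, leave it alone. Origin at its underside at the handle's middle.
- driver: Screwdriver lying on the bench; bystander, leave it alone. Origin at its underside at the handle's middle.
- solder_reel: Aluminium reel, 60 mm diameter, 30 mm tall; bystander, leave it alone. Origin at its underside centre.

How it is judged (in metres and radians):
At the end, for the whole second after the job is handed in: Every strip present lies flat on the bench, at rest, with the centre of its dot within 5.5 mm (horizontally) of the needle axis of the stand of its colour; all four caps are down (below 0.014 m), so that each such needle stands on its strip (horizontal distance between dot_red and stand_red below 0.0055 m and height (world z) of each of strip_red, strip_blue, strip_green, strip_yellow below 0.004 m and angle between each of strip_red, strip_blue, strip_green, strip_yellow's own z axis and vertical below 0.06 rad and linear speed of each of strip_red, strip_blue, strip_green, strip_yellow below 0.02 m/s and value of joint each of cap_red, cap_blue, cap_green, cap_yellow below 0.014 m and horizontal distance between dot_blue and stand_blue below 0.0055 m and horizontal distance between dot_green and stand_green below 0.0055 m and horizontal distance between dot_yellow and stand_yellow below 0.0055 m); the robot touches nothing.
It fails at once if a bystander (jar, black block, bowl, brush, screwdriver, reel) is moved by more than 30 mm (distance of any of jar, charcoal, bowl, brush, driver, solder_reel from where it was at the start of the episode above 0.03 m).
Of strip_red, strip_blue, strip_green, strip_yellow only 2 to 3 are there at a start; the rules pass over those that are not, and their reading is None.
At some moment in a run one of strip_red, strip_blue, strip_green, strip_yellow may be knocked a few centimetres aside while the robot is not near it.
Once in a run the grip may slacken for a moment while it holds something.
It also fails if it takes over 210 s, if anything falls off the work surface, if the arm or the gripper's body presses on something with over 40 N, if the wrist force passes 120 N, or if a joint passes its speed limit or range.

ROBOT

A 6-joint arm with a two-finger parallel gripper is mounted at the origin on the work surface. World frame = base frame: x ahead of the robot, y to its left, z up, the work surface at z = 0. Lengths are in mm, angles in degrees, forces in N, time in s.
With the tool pointing down it reaches from about 275 to 975 mm from the base axis. Payload 8.4 kg.
Tool frame: the origin (TCP) lies midway between the tips of the shut fingers; the grasp point (between the pads) lies 19 mm behind it; y points along the fingers, x is the direction in which the jaws open and shut, and the axes are right-handed (so a half turn about y gives the same grasp; the last joint's range is limited). The gripper opens to 92 mm and grips with 3 to 60 N. Pads are 20 mm wide; open, the fingers measure 128 mm over their backs; the gripper's body (75 mm by 189 mm) begins 69 mm behind the grasp point.
Start: joints at [-0.138, 20.225, 93.587, -0, 66.188, -0.138], TCP at [625.002, -0, 214.583] pointing down, gripper open.
Joint ranges: [-150.9, 150.9], [-52.94, 120.26], [3.33, 152.33], [-74.26, 254.26], [0, 154.13], [-172.89, 172.89]. Speed limits (degrees/s): [127.2, 127.2, 159.86, 180, 180, 180].

INTERFACE

Orientations are given as [roll, pitch, yaw] about the fixed x, y, z axes, in that order (R = Rz(yaw) Ry(pitch) Rx(roll)).
In Python, from workcell import r gives the robot as it stands.
- The arm moves only by the shell command python3 -m crank 'ROWS' [FORCE]. ROWS is JSON, a list of rows, each a list of 3 entries, a list of its own where there are three numbers: the shift along the tool's x, y, z in mm, then the turn about the tool's y in degrees, then the finger opening in mm, from 0 to 91.9. In form: [[[x, y, z], roll, grip], ...]. A call has exactly 8 rows; each row is the pose to reach, as a shift and turn from the pose measured when the call began, along the tool's axes at that moment; what a row does not reach only later rows make up. A row lasts 1/8 s, in which the tool goes at most 62.5 mm and 10.7 degrees, less where a joint would pass 70% of its speed; a pose out of reach is approached as far as the arm can. A call with a gripper value outside its range is refused whole. The fingers move at their own pace and stop on an object; FORCE is the grip in N (left out, the last holds). Time passes only in rows, so rows that repeat a pose let the fingers close, or fill a call up. It gives the time, the measured TCP pose, the force and the opening at its end, in the units of the state.
- r.sense(): the state, without advancing time (a new reading comes with each control period).
- r.get_image(name): name is "scene" or "side" or "wrist"; returns a dict with "color" (400x640x3 uint8, blue, green, red), "mtx" (3x3 intrinsics, pixels), "camera_from_world" (4x4, takes a point from world to camera coordinates). Camera axes: x right, y down, z forward; pixel columns grow to the right and rows downward; lengths in mm; the calibration is good to about 2 mm. A picture is of the moment at which its call begins. There is no depth.
- r.job_done(): hands the job in, once; it reports no verdict.
The state is a dict: "time_s": time; "qpos": joint angles; "joint_velocities": joint speeds; "joint_efforts": joint torques, N m; "position": TCP position; "orientation": TCP orientation; "contact_force": force on the tool from outside, world axes, zero at the start; "moment": the same for the moment, N m; "finger_gap": finger opening in mm.
Only numpy, scipy, OpenCV 4.12 (cv2) and the standard library are available. Lean on these libraries where they do the work, as an engineer would, in place of code of your own. Each camera call takes 0.05 s, during which the arm holds its last target.

## Working session

There is one attempt and no reset: what is moved stays moved. The work goes in short steps, Python scripts to look and compute and a shell command to move; the robot and the scene stay as the last step left them, time stands still between calls to the robot, and variables do not carry over. Pictures are saved under pics/ and viewed, and the job is handed in when it is done.

```bash
ls; mkdir -p pics; cat > h.py <<'E'
import numpy as np,cv2
from workcell import r
def snap(name,fn):
    d=r.get_image(name); cv2.imwrite('pics/'+fn,d['color']); np.savez('pics/'+fn+'.npz',**d); return d
def load(fn): return dict(np.load('pics/'+fn+'.npz'))
def px2w(d,u,v,z):
    T=np.array(d['camera_from_world']);K=np.array(d['mtx'])
    R=T[:3,:3];t=T[:3,3];c=-R.T@t
    w=R.T@np.linalg.solve(K,[u,v,1.]); s=(z-c[2])/w[2]; return c+s*w
def w2px(d,p):
    T=np.array(d['camera_from_world']);K=np.array(d['mtx'])
    q=K@(T[:3,:3]@np.array(p,float)+T[:3,3]); return q[:2]/q[2]
E
python3 - <<'E'
from h import *
for n in ['scene','side','wrist']:
    d=snap(n,n+'0.png'); T=d['camera_from_world']; print(n,-T[:3,:3].T@T[:3,3])
print(r.sense())
E
```

```text
pics
scene [1062.28293325 -851.26010696  799.79130691]
side [  110.21769487 -1264.65983636  1158.71851579]
wrist [624.10425871  82.06685209 383.57105737]
{'time_s': 0.15, 'qpos': array([-1.39270060e-01,  2.02546870e+01,  9.36169029e+01, -1.53520815e-03,
        6.61879798e+01, -1.38168063e-01]), 'joint_velocities': array([ 0.03805418, -0.12101679, -0.16498266, -0.03829991,  0.11069769,
       -0.09683579]), 'joint_efforts': array([-8.47799656e-04, -5.94210899e+01, -3.34467816e+01,  6.96930941e-02,
        2.04021111e-02, -8.35750166e-05]), 'position': array([ 6.24641532e+02, -2.71380602e-02,  2.14039624e+02]), 'orientation': array([-9.00012602e+01,  5.95729162e-02, -4.82101823e-04]), 'contact_force': array([-0.52014726,  0.09682394,  0.05052156]), 'moment': array([ 0.00033357,  0.02311933, -0.04588062]), 'finger_gap': 91.59065841103845}
```

View pics/scene0.png

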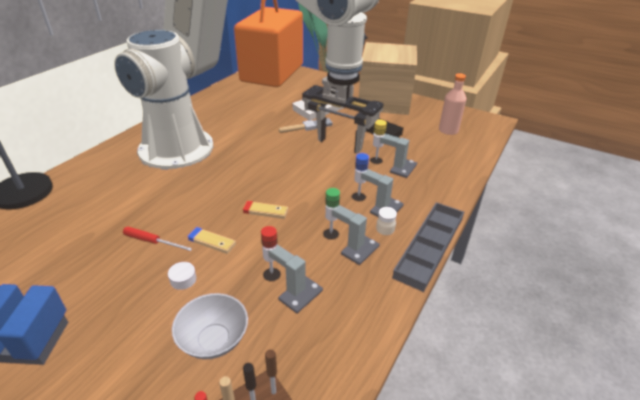

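View pics/side0.png

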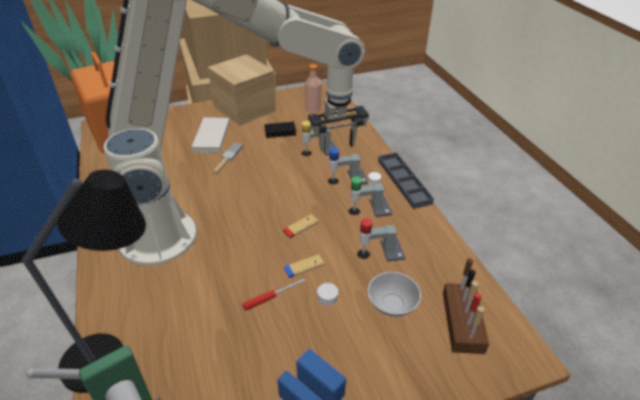

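View pics/wrist0.png

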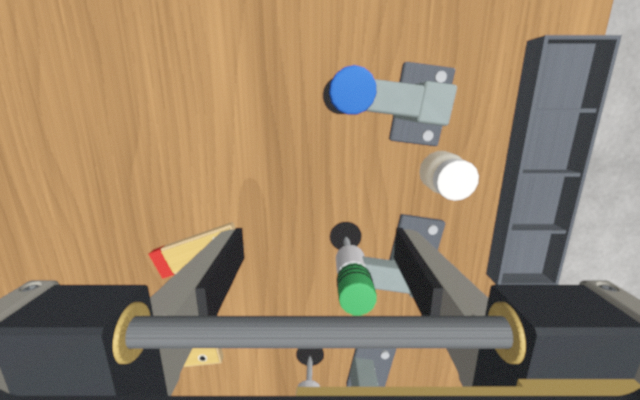

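```bash
python3 - <<'E'
from h import *
d=load('side0.png');c=d['color'];cv2.imwrite('pics/a.png',cv2.resize(c[100:320,220:460],None,fx=3,fy=2.7,interpolation=cv2.INTER_CUBIC)[:600])
for n in ['scene','side']:
    d=load(n+'0.png');print(n,{k:w2px(d,v).round() for k,v in dict(o=(0,0,0),x=(500,0,0),y=(500,-300,0)).items()})
d=load('wrist0.png')
for k,p in dict(green=(346,236),red=(310,354)).items(): print(k,px2w(d,*p,0))
print('dotblue',px2w(d,202,357,14)); print(px2w(d,640,0,0),px2w(d,0,0,0))
E
```

```text
scene {'o': array([176., 148.]), 'x': array([299., 196.]), 'y': array([233., 259.])}
side {'o': array([158., 237.]), 'x': array([303., 205.]), 'y': array([332., 265.])}
green [661.11774701 -91.04465531   0.        ]
red [ 610.64526177 -289.72119713    0.        ]
dotblue [ 449.41766502 -281.95547853   14.        ]
[976.224762   190.90864005   0.        ] [ 2.73575966e+02  1.90448017e+02 -5.68434189e-14]
```

View pics/a.png

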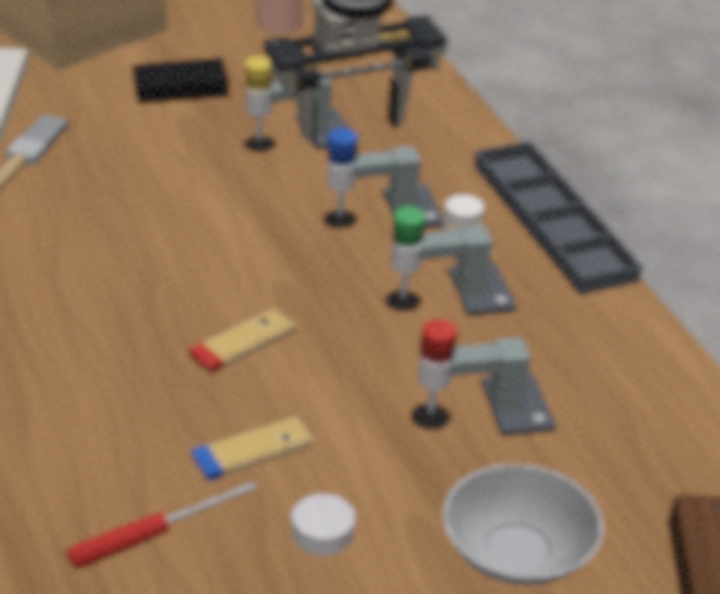

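```bash
python3 -m crank '[[[-12,-8,-42],0,91],[[-25,-16,-84],0,91],[[-38,-24,-126],0,91],[[-51,-32,-168],0,91],[[-65,-40,-210],0,91],[[-78,-50,-252],0,91],[[-90,-55,-290],0,91],[[-100,-60,-320],0,91]]'; python3 - <<'E'
from h import *
snap('wrist','w1.png');print(r.sense())
E
```

```text
time_s: 1.15
position: [523.9, -321.4, 274.1]
orientation: [-90.0, 0.1, -0.0]
contact_force: [-0.7, -0.8, -0.3]
finger_gap: 90.9
{'time_s': 1.2, 'qpos': array([-31.86472457,  16.54159303,  90.95789937,  -0.15575147,
        72.49178681, -31.72747716]), 'joint_velocities': array([ 2.59506855, -0.40995295,  1.30638369,  0.71991873, -0.85243245,
        4.39802792]), 'joint_efforts': array([  5.41603982, -55.8232677 , -31.83298588,   1.48221061,
         0.48800737,   0.38309533]), 'position': array([ 523.15466762, -324.51926922,  274.76413306]), 'orientation': array([-9.0130899e+01,  7.0749896e-02, -9.0482844e-02]), 'contact_force': array([-0.98322662, -2.55204075,  0.79557032]), 'moment': array([-0.04953532, -0.0384169 ,  0.04801047]), 'finger_gap': 90.76345823554051}
```

View pics/w1.png

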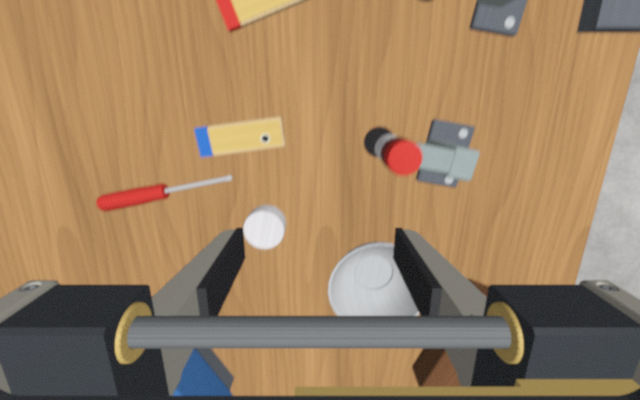

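```bash
python3 -m crank '[[[0,-10,20],0,91],[[0,-15,40],0,91],[[0,-20,55],0,91],[[0,-20,55],0,91],[[0,-20,55],0,91],[[0,-20,55],0,91],[[0,-20,55],0,91],[[0,-20,55],0,91]]'; python3 - <<'E'
from h import *
d=snap('wrist','w2.png');print(r.sense()['position'])
E
```

```text
time_s: 2.2
position: [523.2, -269.8, 294.5]
orientation: [-90.1, 0.1, -0.1]
contact_force: [0.2, 0.0, 0.5]
finger_gap: 90.9
[ 523.17460977 -269.71997944  294.50316193]
```

View pics/w2.png

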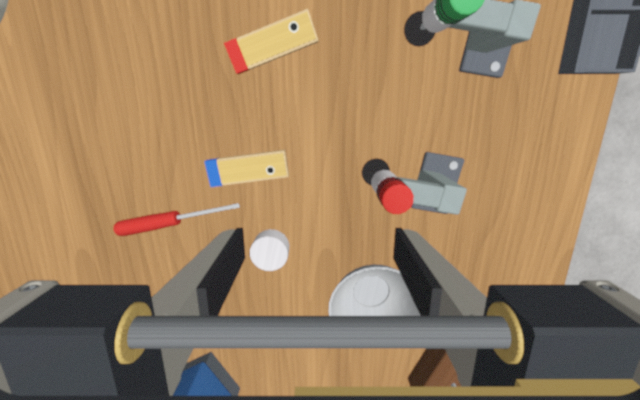

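```bash
cat >> h.py <<'E'
def ortho(d,z,x0,x1,y0,y1,s):
    # image: col=(x-x0)*s, row=(y1-y)*s
    T=np.array(d['camera_from_world']);K=np.array(d['mtx'])
    P=K@T[:3]; H=np.c_[P[:,0],P[:,1],P[:,2]*z+P[:,3]]
    A=np.array([[1/s,0,x0],[0,-1/s,y1],[0,0,1]])
    return cv2.warpPerspective(d['color'],H@A,(int((x1-x0)*s),int((y1-y0)*s)),flags=cv2.INTER_CUBIC|cv2.WARP_INVERSE_MAP)
def grid(im,x0,y1,s,step=20):
    im=im.copy();h,w=im.shape[:2]
    x=np.ceil(x0/step)*step
    while (x-x0)*s<w:
        c=int((x-x0)*s);cv2.line(im,(c,0),(c,h),(255,0,255),1);cv2.putText(im,str(int(x)),(c+1,10),0,.35,(0,0,0));x+=step
    y=np.floor(y1/step)*step
    while (y1-y)*s<h:
        c=int((y1-y)*s);cv2.line(im,(0,c),(w,c),(255,0,255),1);cv2.putText(im,str(int(y)),(1,c-1),0,.35,(0,0,0));y-=step
    return im
E
python3 - <<'E'
from h import *
d=load('w2.png')
a=grid(ortho(d,14,360,540,-300,-120,3),360,-120,3)
cv2.imwrite('pics/o1.png',a)
b=grid(ortho(d,0,580,760,-340,-240,4),580,-240,4)
cv2.imwrite('pics/o2.png',b)
E
```

```text
(no output)
```

View pics/o1.png

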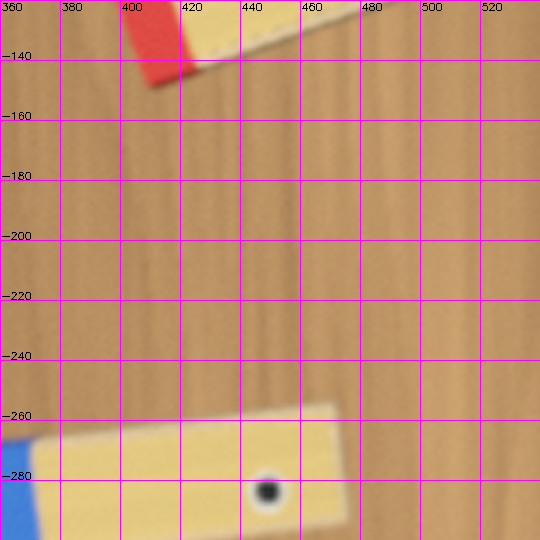

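View pics/o2.png

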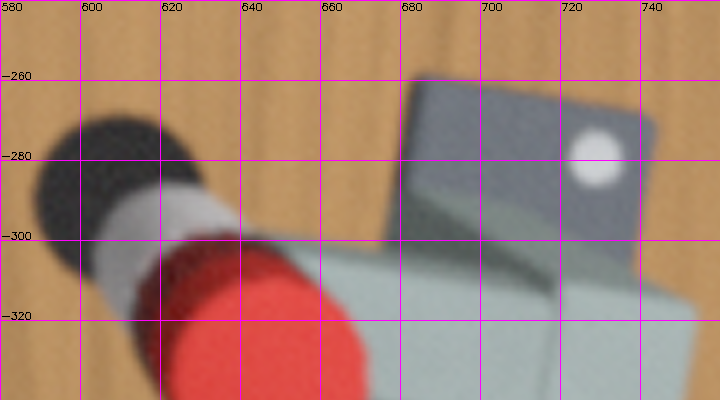

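```bash
python3 - <<'E'
from h import *
d=load('w2.png'); e=load('wrist0.png')
def cap(d,f,x0,y0):
    a=ortho(d,142,x0-60,x0+60,y0-60,y0+60,4)
    m=f(a.astype(int)).astype(np.uint8)
    m=cv2.morphologyEx(m,cv2.MORPH_OPEN,np.ones((5,5)))
    c=max(cv2.findContours(m,0,1)[0],key=cv2.contourArea);(u,v),rr=cv2.minEnclosingCircle(c)
    print(x0-60+u/4,y0+60-v/4,rr/4)
    return a
R=lambda a:(a[...,2]>190)&(a[...,1]<110)
B=lambda a:(a[...,0]>190)&(a[...,2]<90)
a=cap(d,R,609,-290); b=cap(e,B,655,75)
cv2.imwrite('pics/c1.png',np.hstack([grid(a,549,-230,4),grid(ortho(e,12,620,800,20,140,4),620,140,4)])[:,:]) 
cv2.imwrite('pics/c2.png',grid(ortho(e,12,620,800,20,140,4),620,140,4))
cv2.imwrite('pics/c1.png',np.hstack([a,b]))
E
```

```text
609.2493858337402 -289.1458625793457 17.510549545288086
649.4518890380859 91.5173568725586 16.820878982543945
```

```bash
python3 - <<'E'
from h import *
E
echo
```

```text
(no output)
```

View pics/c1.png

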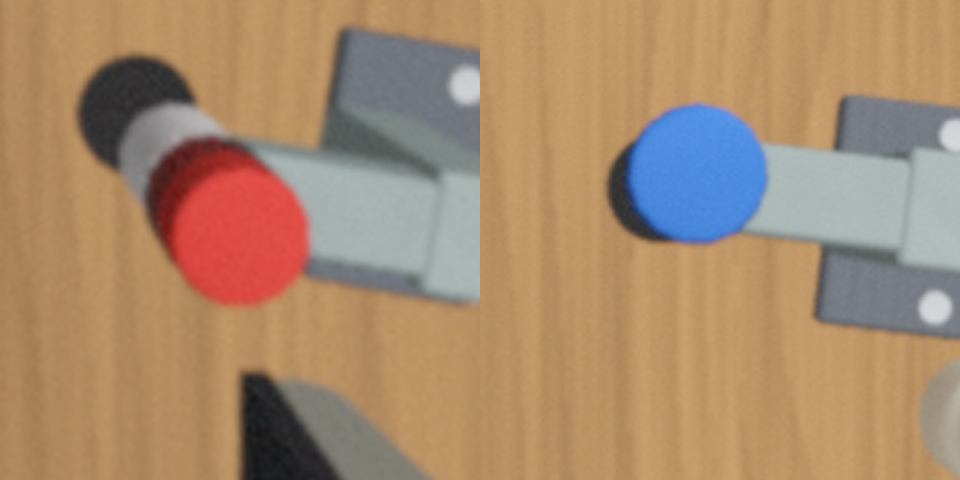

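View pics/c2.png

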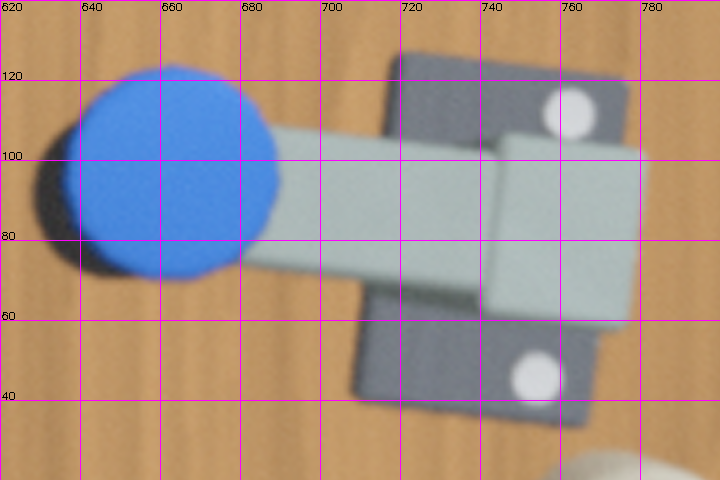

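```bash
python3 -m crank '[[[40,20,-10],0,91],[[86,40,-19.5],0,91],[[86,70,-19.5],0,91],[[86,100,-19.5],0,91],[[86,120,-19.5],0,91],[[86,120,-19.5],0,91],[[86,120,-19.5],0,91],[[86,120,-19.5],0,91]]' 40; python3 - <<'E'
from h import *
d=snap('wrist','w3.png');s=r.sense();print(s['position'],s['orientation'])
E
```

```text
time_s: 3.25
position: [609.7, -290.1, 176.0]
orientation: [-90.2, -0.0, -0.1]
contact_force: [-0.2, 0.6, 0.0]
finger_gap: 91.2
[ 609.54118511 -289.97223347  175.75044421] [-9.01740263e+01 -2.07703813e-02 -1.14497616e-01]
```

View pics/w3.png

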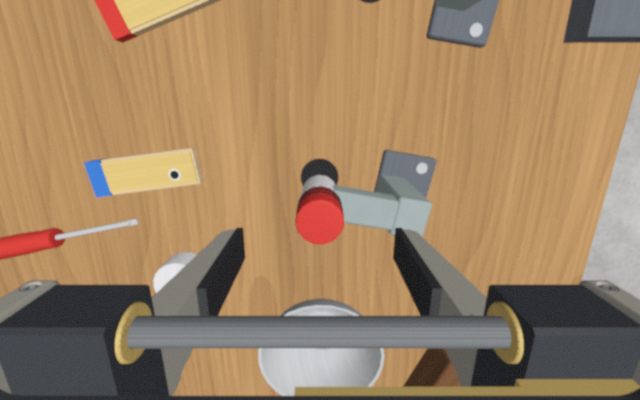

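```bash
python3 -m crank '[[[0,20,0.5],0,91],[[0,45,0.5],0,91],[[0,62,0.5],0,91],[[0,69,0.5],0,91],[[0,69,0.5],0,30],[[0,69,0.5],0,30],[[0,69,0.5],0,30],[[0,69,0.5],0,30]]' 40
```

```text
time_s: 4.3
position: [609.8, -289.8, 107.3]
orientation: [-90.2, -0.1, -0.1]
contact_force: [-1.0, 1.3, -0.1]
finger_gap: 53.0
```

```bash
python3 -m crank '[[[0,0,0],0,30],[[0,0,0],0,30],[[0,0,0],0,30],[[0,-8,0],0,30],[[0,-18,0],0,30],[[0,-28,0],0,30],[[0,-38,0],0,30],[[0,-42,0],0,30]]'
```

```text
time_s: 5.3
position: [609.9, -289.7, 147.9]
orientation: [-90.2, -0.1, -0.1]
contact_force: [14.9, -6.2, -38.3]
finger_gap: 35.3
```

```bash
python3 -m crank '[[[0,2,0],0,30],[[0,2,0],0,91],[[0,2,0],0,91],[[0,2,0],0,91],[[0,-20,0],0,91],[[0,-60,0],0,91],[[0,-100,0],0,91],[[0,-100,10],0,91]]'; python3 - <<'E'
from h import *
d=snap('wrist','w4.png');s=r.sense();print(s['position'],s['orientation'])
E
```

```text
time_s: 6.3
position: [611.3, -280.4, 251.6]
orientation: [-90.4, -0.4, -0.2]
contact_force: [-0.0, 0.7, -0.8]
finger_gap: 90.9
[ 610.23435212 -278.36217944  249.26446485] [-90.22524161  -0.2157804   -0.1242293 ]
```

View pics/w4.png

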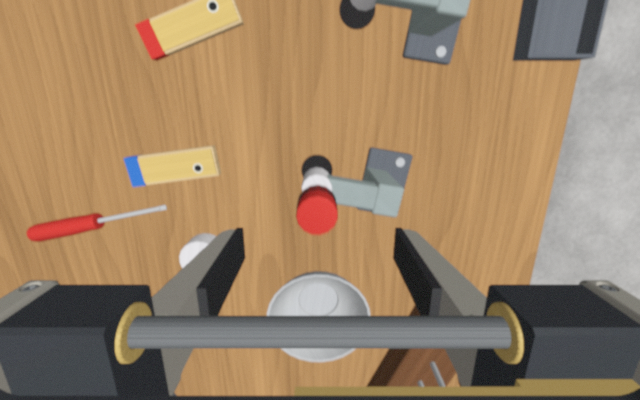

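```bash
python3 - <<'E'
from h import *
d=load('w4.png')
for z in (142,182): print(z,w2px(d,(609.3,-289.2,z)))
E
python3 -m crank '[[[5,-5,60],0,91],[[10,-10,120],0,91],[[15,-10,180],0,91],[[20,-10,240],0,91],[[25,-10,290],0,91],[[25,-10,290],0,91],[[25,-10,290],0,91],[[25,-10,290],0,91]]'; python3 - <<'E'
from h import *
d=snap('wrist','w5.png');s=r.sense();print(s['position'],s['orientation'])
E
```

```text
142 [316.29968758 201.56927888]
182 [316.29684874 216.61208758]
time_s: 7.35
position: [635.5, 10.3, 257.7]
orientation: [-90.2, -0.2, -0.2]
contact_force: [0.5, 0.2, 0.4]
finger_gap: 91.0
[635.59842712  10.27380825 257.86630415] [-90.23797318  -0.18382625  -0.21204857]
```

View pics/w5.png

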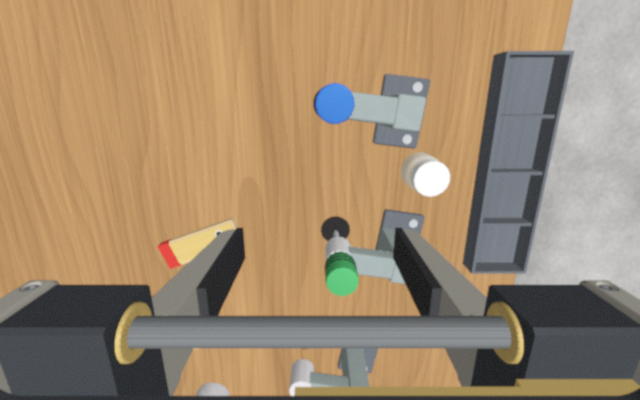

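```bash
python3 - <<'E'
from h import *
e=load('w5.png')
x0,y0=650,91
a=ortho(e,142,x0-60,x0+60,y0-60,y0+60,4).astype(int)
m=((a[...,0]>190)&(a[...,2]<90)).astype(np.uint8)
m=cv2.morphologyEx(m,cv2.MORPH_OPEN,np.ones((5,5)))
c=max(cv2.findContours(m,0,1)[0],key=cv2.contourArea);(u,v),rr=cv2.minEnclosingCircle(c)
print(x0-60+u/4,y0+60-v/4,rr/4)
E
```

```text
649.5 91.625 16.900930404663086
```

```bash
python3 -m crank '[[[7,0,40],0,91],[[14,10,81],0,91],[[14,50,81],0,91],[[14,90,81.5],0,91],[[14,125,82],0,91],[[14,150,82],0,91],[[14,150,82],0,91],[[14,150,82],0,91]]'; python3 -m crank '[[[0,0,0],0,30],[[0,0,0],0,30],[[0,0,0],0,30],[[0,0,0],0,30],[[0,0,0],0,30],[[0,0,0],0,30],[[0,0,0],0,30],[[0,0,0],0,30]]'
```

```text
time_s: 8.4
position: [651.1, 91.0, 108.7]
orientation: [-90.2, -0.3, -0.3]
contact_force: [-0.7, 0.2, 0.0]
finger_gap: 90.8
time_s: 9.4
position: [650.4, 91.0, 108.5]
orientation: [-90.2, -0.2, -0.3]
contact_force: [-5.1, 1.2, 3.6]
finger_gap: 35.0
```

```bash
python3 -m crank '[[[0,-8,0],0,30],[[0,-18,0],0,30],[[0,-28,0],0,30],[[0,-38,0],0,30],[[0,-41,0],0,30],[[0,-41,0],0,30],[[0,-39,0],0,91],[[0,-39,0],0,91]]'; python3 -m crank '[[[0,0,0],0,91],[[0,0,0],0,91],[[0,-40,0],0,91],[[0,-80,0],0,91],[[0,-120,-40],0,91],[[0,-140,-100],0,91],[[0,-140,-130],0,91],[[0,-140,-130],0,91]]'; python3 - <<'E'
from h import *
d=snap('wrist','w6.png');s=r.sense();print(s['position'],s['orientation'])
E
```

```text
time_s: 10.4
position: [651.1, 91.4, 148.5]
orientation: [-90.2, -0.3, -0.3]
contact_force: [-0.3, -0.0, -0.3]
finger_gap: 53.4
time_s: 11.4
position: [649.8, -40.1, 289.6]
orientation: [-90.2, -0.3, -0.4]
contact_force: [0.0, 1.2, -0.1]
finger_gap: 91.1
[649.7026699  -38.64699764 289.1542423 ] [-90.19287958  -0.27426985  -0.36891918]
```

View pics/w6.png

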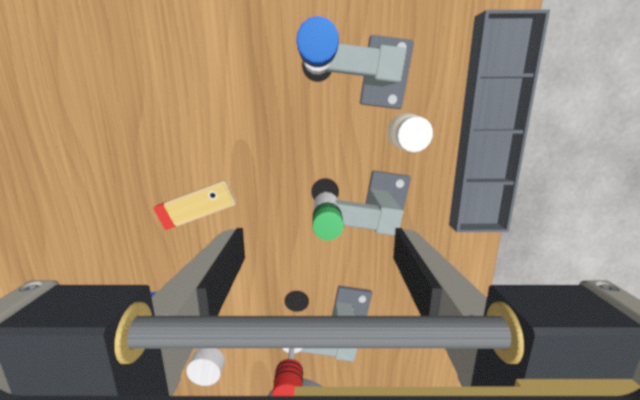

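```bash
python3 - <<'E'
from h import *
d=load('w6.png')
a=grid(ortho(d,14,380,540,-180,-60,5),380,-60,5)
cv2.imwrite('pics/o3.png',a)
E
```

```text
(no output)
```

View pics/o3.png

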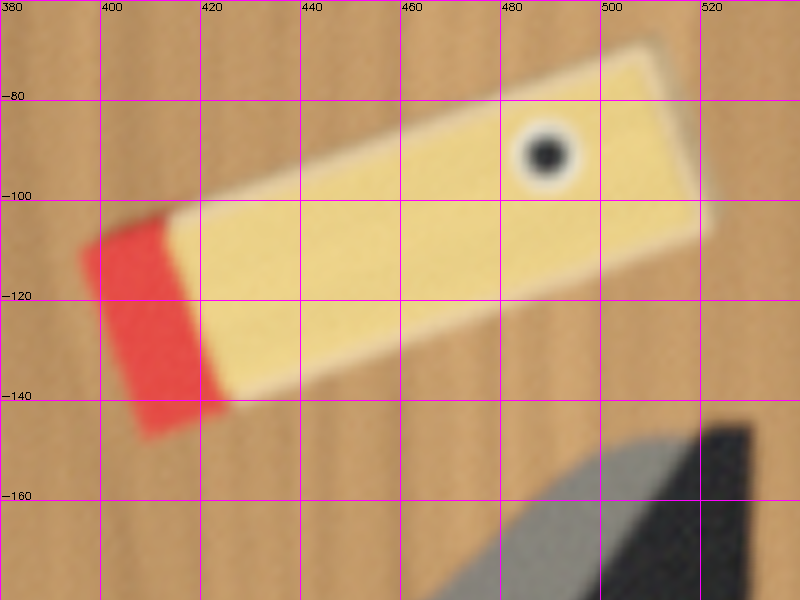

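```bash
cat >> h.py <<'E'
from scipy.spatial.transform import Rotation as Ro
def togo(p,yawz):
    "shift in tool axes and turn to bring TCP to p with tool z at world yaw yawz"
    s=r.sense();R=Ro.from_euler('xyz',s['orientation'],degrees=True).as_matrix()
    sh=R.T@(np.array(p)-s['position']); cur=np.degrees(np.arctan2(R[1,2],R[0,2]))
    t=-(yawz-cur); t=(t+180)%360-180
    print('pos',s['position'].round(1),'toolz yaw',cur.round(1),'shift',sh.round(1),'turn',round(t,1))
    return sh,t
E
python3 -c "
from h import *
togo((425,-120.6,80),199.7)"
```

```text
pos [649.7 -38.6 289.2] toolz yaw 89.6 shift [-225.2  208.4  -82.7] turn -110.1
```

```bash
python3 -m crank '[[[-40,0,-20],-10,91],[[-80,10,-40],-20,91],[[-120,20,-60],-30,91],[[-160,40,-83],-40,91],[[-200,60,-83],-50,91],[[-225,90,-83],-60,91],[[-225,115,-83],-70,91],[[-225,130,-83],-80,91]]'; python3 -c "
from h import *
togo((425,-120.6,80),199.7)"
```

```text
time_s: 12.45
position: [424.2, -119.3, 157.2]
orientation: [-90.2, 0.1, 80.0]
contact_force: [0.8, 0.1, 0.1]
finger_gap: 91.1
pos [ 424.2 -119.3  157.2] toolz yaw 170.0 shift [-0.9 77.3 -0.7] turn -29.7
```

```bash
python3 -m crank '[[[-1,20,-1],-10,91],[[-1,40,-1],-20,91],[[-1,60,-1],-29.7,91],[[-1,77,-1],-29.7,91],[[-1,77,-1],-29.7,91],[[-1,77,-1],-29.7,91],[[-1,77,-1],-29.7,91],[[-1,77,-1],-29.7,91]]'; python3 - <<'E'
from h import *
d=snap('wrist','w7.png');togo((425,-120.6,4),199.7)
E
```

```text
time_s: 13.45
position: [425.6, -120.7, 80.8]
orientation: [-90.2, 0.2, 109.7]
contact_force: [0.2, 0.1, -0.6]
finger_gap: 91.2
pos [ 425.6 -120.7   80.7] toolz yaw -160.3 shift [ 0.6 76.7  0.7] turn 0.0
```

View pics/w7.png

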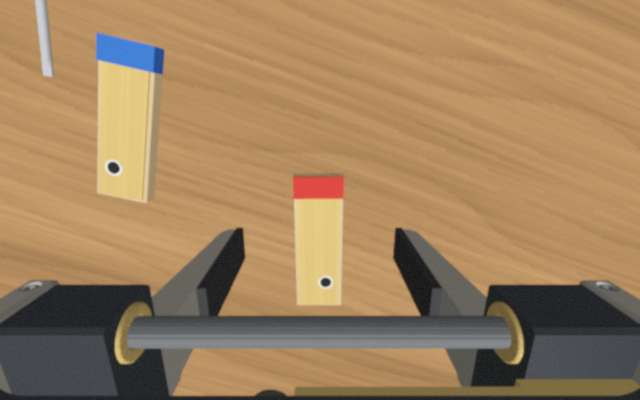

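```bash
python3 -m crank '[[[0.6,25,0.7],0,91],[[0.6,50,0.7],0,91],[[0.6,70,0.7],0,91],[[0.6,76,0.7],0,91],[[0.6,76.5,0.7],0,91],[[0.6,76.5,0.7],0,30],[[0.6,76.5,0.7],0,30],[[0.6,76.5,0.7],0,30]]' 45;python3 -m crank '[[[0,0,0],0,30],[[0,0,0],0,30],[[0,0,0],0,30],[[0,0,0],0,30],[[0,-5,0],0,30],[[0,-10,0],0,30],[[0,-14,0],0,30],[[0,-14,0],0,30]]';  python3 - <<'E'
from h import *
d=snap('wrist','w8.png');togo((425,-120.6,4),199.7)
E
```

```text
time_s: 14.5
position: [425.3, -120.7, 4.6]
orientation: [-90.2, 0.3, 109.7]
contact_force: [0.0, 0.7, -0.0]
finger_gap: 63.1
time_s: 15.5
position: [425.5, -120.8, 19.0]
orientation: [-90.3, 0.3, 109.7]
contact_force: [0.4, 0.5, -1.0]
finger_gap: 39.6
pos [ 425.4 -120.7   18.8] toolz yaw -160.3 shift [ 0.3 14.8  0.4] turn 0.0
```

View pics/w8.png

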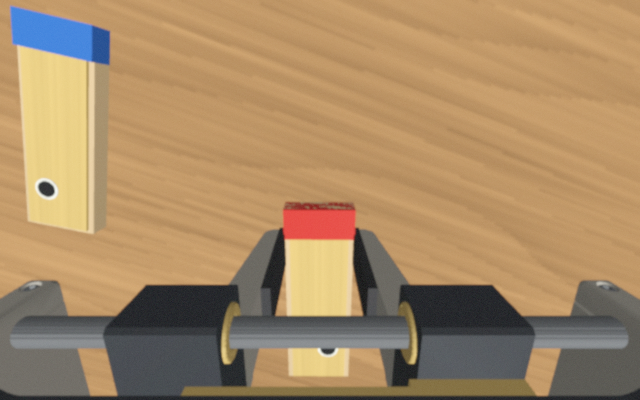

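```bash
python3 - <<'E'
from h import *
d=load('w8.png');a=cv2.resize(d['color'][200:400,240:400],None,fx=4,fy=3,interpolation=cv2.INTER_CUBIC);cv2.imwrite('pics/z8.png',a)
s=r.sense();R=Ro.from_euler('xyz',s['orientation'],degrees=True).as_matrix()
for q in [(327,351),(289,376),(349,376),(285,205),(355,205)]:
    p=px2w(d,*q,28); print(p.round(1),(R.T@(p-s['position'])).round(1))
E
```

```text
[491.1 -90.3  28. ] [  6.5  -8.9 -72.2]
[ 519.2 -107.    28. ] [-18.7  -8.7 -93. ]
[505.4 -69.4  28. ] [ 21.3  -8.9 -92.7]
[ 405.5 -146.6   28. ] [-17.6  -9.2  27.4]
[ 392.3 -110.2   28. ] [21.  -9.4 27.6]
```

View pics/z8.png

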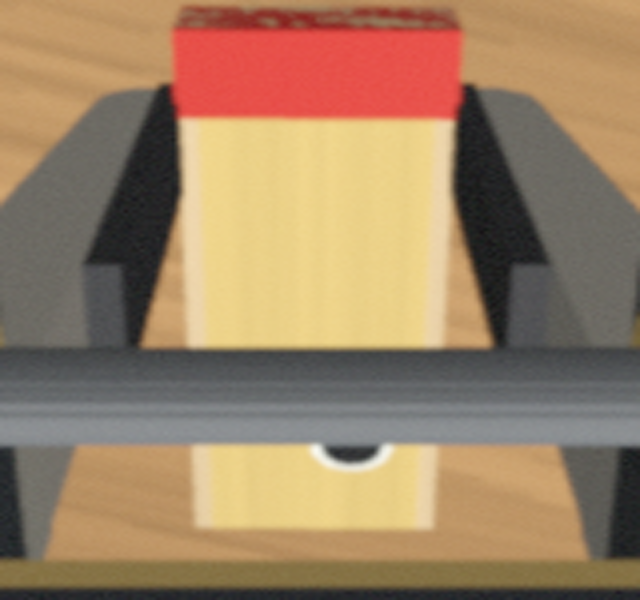

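```bash
python3 - <<'E'
from h import *
d=load('w8.png')
s=r.sense();R=Ro.from_euler('xyz',s['orientation'],degrees=True).as_matrix()
for z in (26,28):
  for q in [(327.5,347),(328,355.5),(288.7,375),(348.7,375),(283.5,210),(355.5,210)]:
    p=px2w(d,*q,z); print(z,(R.T@(p-s['position'])).round(1))
E
```

```text
26 [  6.8  -6.9 -70.9]
26 [  7.2  -6.9 -77.8]
26 [-19.1  -6.7 -94.3]
26 [ 21.3  -6.9 -94. ]
26 [-18.8  -7.2  23.8]
26 [21.7 -7.4 23.9]
28 [  6.7  -8.9 -69. ]
28 [  7.1  -8.9 -75.8]
28 [-18.9  -8.7 -92.1]
28 [ 21.1  -8.9 -91.8]
28 [-18.6  -9.2  24.5]
28 [21.4 -9.4 24.6]
```

```bash
python3 - <<'E'
from h import *
d=load('w2.png')
a=grid(ortho(d,30,440,740,-420,-260,2.6),440,-260,2.6)
cv2.imwrite('pics/o4.png',a)
E
```

```text
(no output)
```

View pics/o4.png

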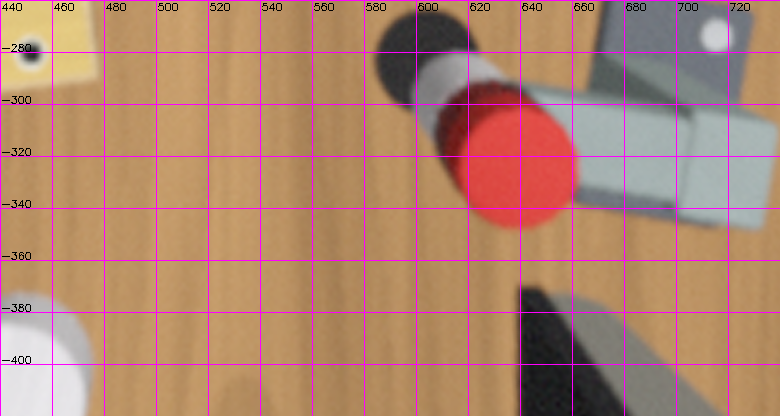

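```bash
python3 -c "
from h import *
togo((539.2,-180,19),171)"
```

```text
pos [ 425.4 -120.7   18.8] toolz yaw -160.3 shift [-94.2   0.7 -87.2] turn 28.7
```

```bash
python3 -m crank '[[[-10,0,-10],4,30],[[-25,0,-25],9,30],[[-42,0,-40],15,30],[[-60,0,-55],20,30],[[-78,0,-72],25,30],[[-94,0.5,-87],28.7,30],[[-94,0.5,-87],28.7,30],[[-94,0.5,-87],28.7,30]]'; python3 - <<'E'
from h import *
d=snap('wrist','w9.png');snap('scene','s9.png');togo((539.2,-284.5,19),171)
E
```

```text
time_s: 16.55
position: [537.7, -179.3, 18.7]
orientation: [-90.3, 0.1, 81.1]
contact_force: [-0.8, 0.7, -1.2]
finger_gap: 39.4
pos [ 537.8 -179.3   18.9] toolz yaw 171.1 shift [-103.7    0.2  -17.7] turn 0.1
```

View pics/w9.png

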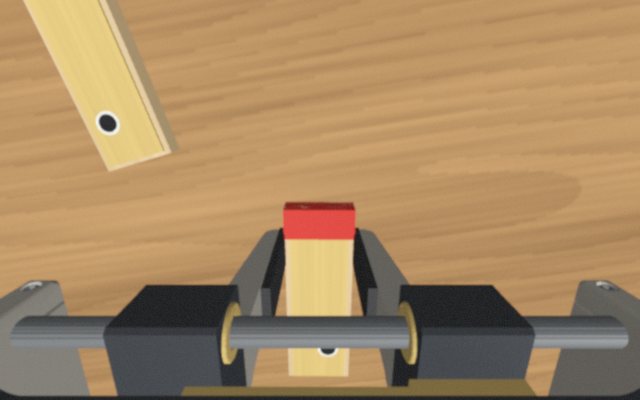

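View pics/s9.png

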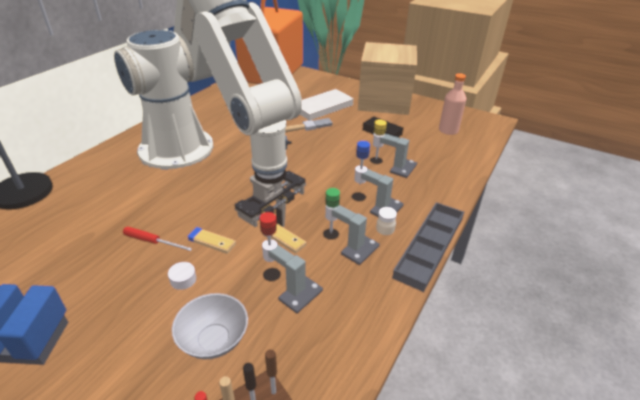

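```bash
python3 -m crank '[[[-15,0,-17.7],0,30],[[-33,0,-17.7],0,30],[[-51,0,-17.7],0,30],[[-69,0,-17.7],0,30],[[-87,0,-17.7],0,30],[[-103.7,0,-17.7],0,30],[[-103.7,0,-17.7],0,30],[[-103.7,0,-17.7],0,30]]'; python3 - <<'E'
from h import *
d=snap('wrist','w10.png');togo((539.2,-284.5,4.6),171)
cv2.imwrite('pics/z10.png',cv2.resize(d['color'][200:400,220:420],None,fx=4,fy=3,interpolation=cv2.INTER_CUBIC))
E
```

```text
time_s: 17.65
position: [539.0, -284.3, 19.1]
orientation: [-90.3, 0.1, 81.0]
contact_force: [-0.1, 0.6, -0.9]
finger_gap: 39.1
pos [ 539.1 -284.1   19.1] toolz yaw 171.1 shift [-0.4 14.5 -0.1] turn 0.1
```

View pics/z10.png

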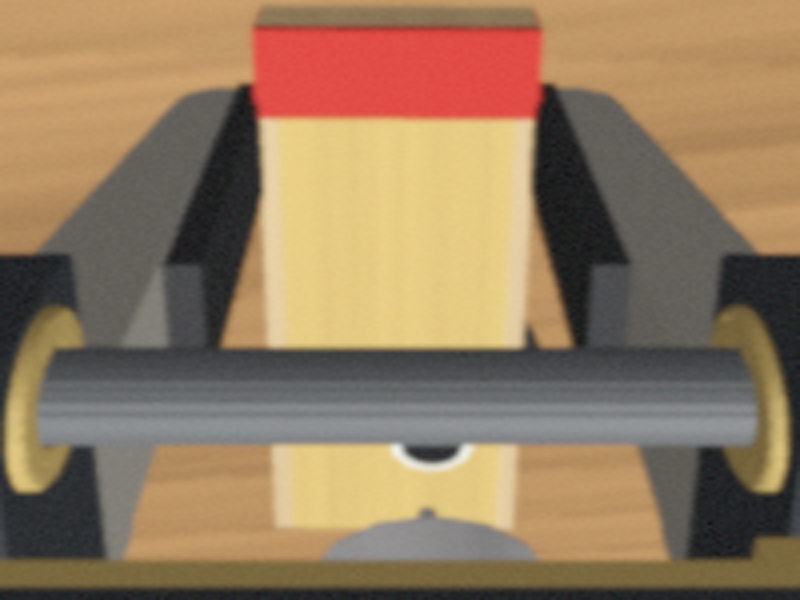

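```bash
python3 - <<'E'
from h import *
d=load('w10.png')
print(w2px(d,(609.3,-289.2,44)), px2w(d,327,370.7,44), px2w(d,327.5,346.7,28))
E
```

```text
[327.35198203 369.86899193] [ 609.88846541 -289.49959326   44.        ] [ 607.46261594 -288.43128398   28.        ]
```

```bash
python3 -m crank '[[[-0.4,5,-1],0,30],[[-0.4,10,-1],0,30],[[-0.4,14,-1],0,30],[[-0.4,14.7,-1],0,30],[[-0.4,14.7,-1],0,30],[[-0.4,14.7,-1],0,30],[[-0.4,14.7,-1],0,60],[[-0.4,14.7,-1],0,60]]'; python3 - <<'E'
from h import *
d=snap('wrist','w11.png');togo((539.2,-284.5,4.6),171)
cv2.imwrite('pics/z11.png',cv2.resize(d['color'][200:400,220:420],None,fx=4,fy=3,interpolation=cv2.INTER_CUBIC))
E
```

```text
time_s: 18.7
position: [540.2, -284.7, 4.4]
orientation: [-90.3, 0.1, 81.1]
contact_force: [-0.0, -0.5, -0.0]
finger_gap: 57.6
pos [ 540.2 -284.7    4.3] toolz yaw 171.1 shift [ 0.  -0.3  1. ] turn 0.1
```

View pics/z11.png

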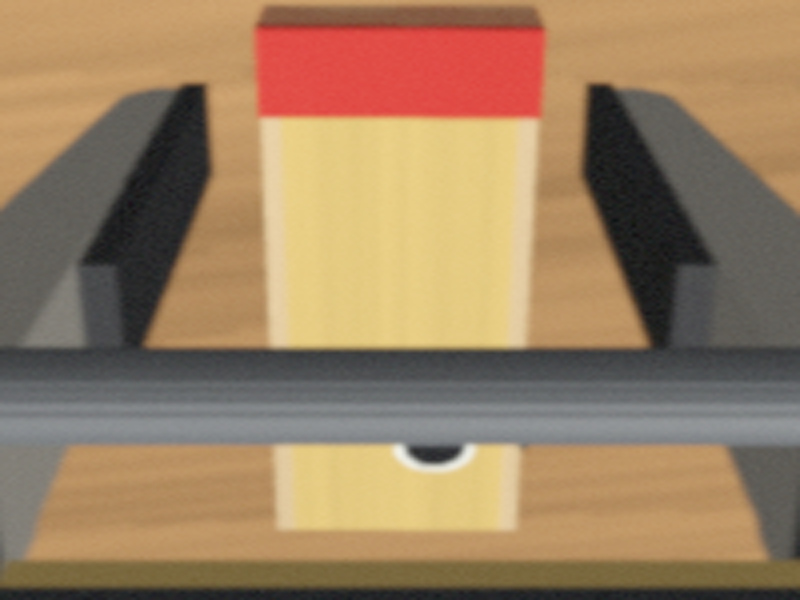

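```bash
python3 -m crank '[[[0,-10,0],0,65],[[0,-30,10],0,65],[[0,-70,25],5,65],[[0,-120,40],15,65],[[0,-170,50],25,65],[[0,-220,50],35,65],[[0,-240,50],45,65],[[0,-240,50],55,65]]' ; python3 -c "
from h import *
togo((609.3,-289.2,245),90)"
```

```text
time_s: 19.75
position: [490.7, -277.0, 247.2]
orientation: [-90.5, -0.3, 25.7]
contact_force: [-0.4, -0.2, -1.1]
finger_gap: 64.9
pos [ 490.7 -277.   247.2] toolz yaw 115.7 shift [101.5   3.3 -62.5] turn 25.7
```

```bash
python3 -m crank '[[[30,0,-20],8,40],[[65,0,-40],17,20],[[101.5,3,-62.5],25.7,1],[[101.5,3,-62.5],25.7,1],[[101.5,3,-62.5],25.7,1],[[101.5,3,-62.5],25.7,1],[[101.5,3,-62.5],25.7,1],[[101.5,3,-62.5],25.7,1]]' ; python3 - <<'E'
from h import *
d=snap('wrist','w12.png');togo((609.3,-289.2,160),90)
print(w2px(d,(609.3,-289.2,44)))
cv2.imwrite('pics/z12.png',cv2.resize(d['color'][60:260,220:420],None,fx=4,fy=3,interpolation=cv2.INTER_CUBIC))
E
```

```text
time_s: 20.75
position: [608.9, -289.3, 245.7]
orientation: [-90.3, -0.5, 0.0]
contact_force: [-0.5, -0.4, -0.8]
finger_gap: 1.3
pos [ 609.1 -289.3  245.6] toolz yaw 90.0 shift [-0.5 85.6  0.5] turn 0.0
[317.90601039 171.61022733]
```

View pics/z12.png

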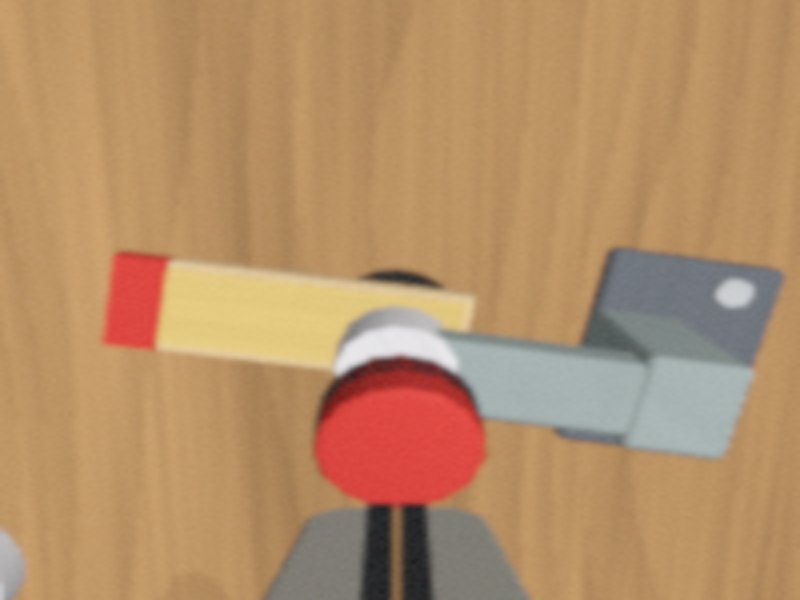

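```bash
python3 - <<'E'
from h import *
d=load('w12.png')
a,b,c=[px2w(d,220+u/4,60+v/3,14)[:2] for u,v in [(118,252),(474,297),(105,346)]]
print(a,b,c,np.linalg.norm(b-a),np.linalg.norm(c-a))
ex=(b-a)/np.linalg.norm(b-a);ey=np.array([-ex[1],ex[0]])
print(np.degrees(np.arctan2(ex[1],ex[0])), 'dot via front',b-25*ex-14*ey,'via tail',a+95*ex-14*ey)
E
```

```text
[ 520.59250353 -259.19808674] [ 636.71435901 -278.89008078] [ 513.56708005 -300.94168536] 117.77970941949691 42.33065793119273
-9.624679267779127 dot via front [ 609.72554813 -288.51318251] via tail [ 611.91458615 -288.88440052]
```

```bash
python3 -m crank '[[[0,25,0],0,1],[[0,50,0],0,1],[[0,62,0],0,1],[[0,72,0],0,1],[[0,82,0],0,1],[[0,90,0],0,1],[[0,90,0],0,1],[[0,86,0],0,1]]'; python3 -m crank '[[[0,-40,10],0,1],[[0,-80,30],0,1],[[0,-100,60],0,1],[[0,-100,80],0,1],[[0,-100,80],0,1],[[0,-100,80],0,1],[[0,-100,80],0,91],[[0,-100,80],0,91]]' ; python3 - <<'E'
from h import *
d=snap('wrist','w13.png');togo((609.3,-289.2,160),90)
for z in (142,152,182):print(w2px(d,(609.3,-289.2,z)))
E
```

```text
time_s: 21.8
position: [609.8, -289.7, 159.7]
orientation: [-90.3, -0.5, 0.0]
contact_force: [0.4, -0.7, 0.3]
finger_gap: 1.3
time_s: 22.8
position: [608.7, -209.8, 258.6]
orientation: [-90.3, -0.4, -0.0]
contact_force: [0.4, 0.4, -0.2]
finger_gap: 19.1
pos [ 608.8 -209.7  258.8] toolz yaw 90.0 shift [ -0.3  99.2 -79. ] turn -0.0
[318.7558891  263.64690003]
[318.83920353 268.6256817 ]
[319.12299704 285.58488005]
```

View pics/w13.png

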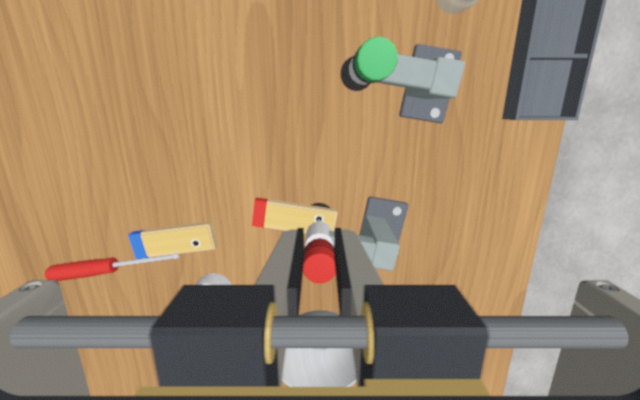

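```bash
python3 - <<'E'
from h import *
d=load('w13.png')
print(px2w(d,319,218,14),px2w(d,195.5,243,14))
cv2.imwrite('pics/z13.png',cv2.resize(d['color'][180:300,230:390],None,fx=5,fy=5,interpolation=cv2.INTER_CUBIC))
E
```

```text
[ 610.7353236 -287.8122639   14.       ] [ 428.23937634 -326.89472916   14.        ]
```

View pics/z13.png

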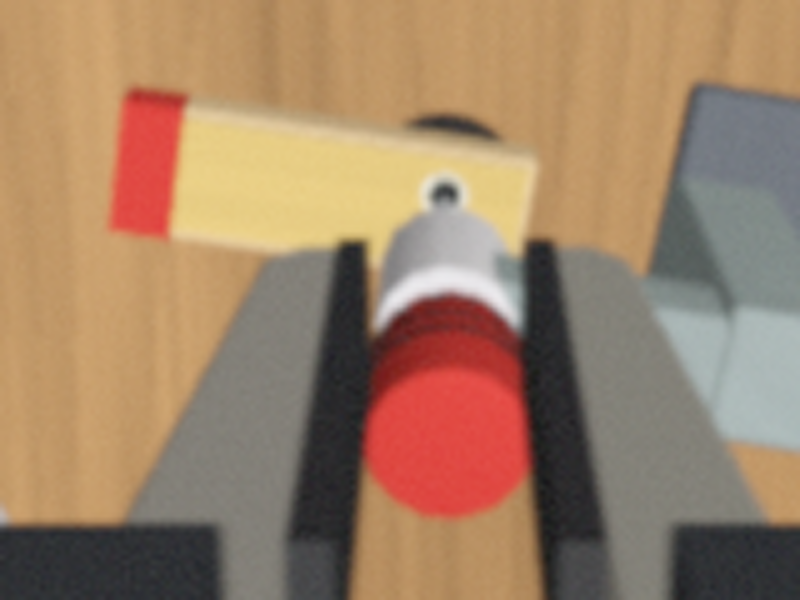

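```bash
python3 -c "
from h import *
togo((480,-360,290),90)"; python3 -m crank '[[[-20,-10,-20],0,91],[[-60,-20,-60],0,91],[[-100,-30,-100],0,91],[[-129,-30,-130],0,91],[[-129,-30,-150],0,91],[[-129,-30,-150],0,91],[[-129,-30,-150],0,91],[[-129,-30,-150],0,91]]' ; python3 - <<'E'
from h import *
d=snap('wrist','w14.png');togo((480,-360,290),90)
cv2.imwrite('pics/o14.png',grid(ortho(d,14,300,500,-380,-260,4),300,-260,4))
E
```

```text
pos [ 608.8 -209.7  258.8] toolz yaw 90.0 shift [-128.5  -31.5 -150.4] turn -0.0
time_s: 23.85
position: [480.2, -358.6, 288.2]
orientation: [-90.2, -0.4, 0.1]
contact_force: [0.9, 0.3, 0.7]
finger_gap: 90.7
pos [ 480.1 -358.6  288.3] toolz yaw 90.1 shift [-0.1 -1.7 -1.4] turn 0.1
```

View pics/w14.png

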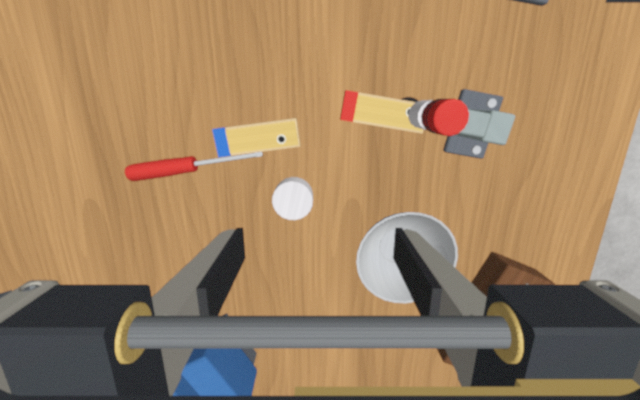

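View pics/o14.png

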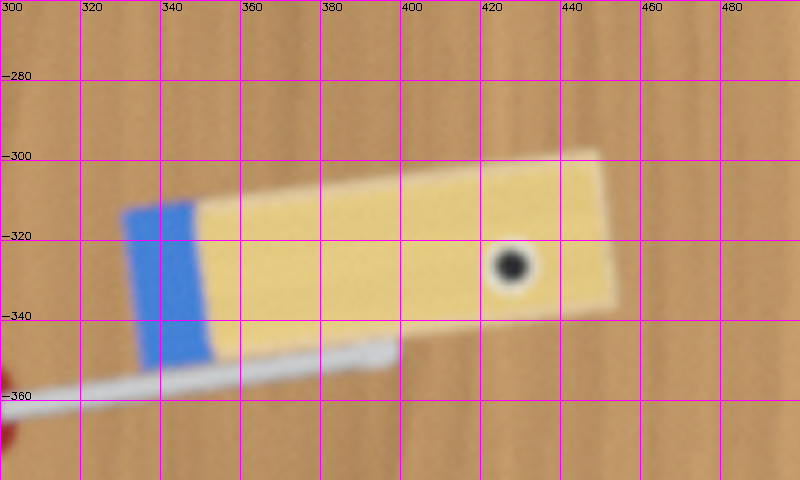

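```bash
python3 - <<'E'
from h import *
d=load('w14.png')
cv2.imwrite('pics/o15.png',grid(ortho(d,30,380,540,-440,-320,5),380,-320,5))
cv2.imwrite('pics/o16.png',grid(ortho(d,8,280,440,-400,-300,5),280,-300,5))
E
```

```text
(no output)
```

View pics/o15.png

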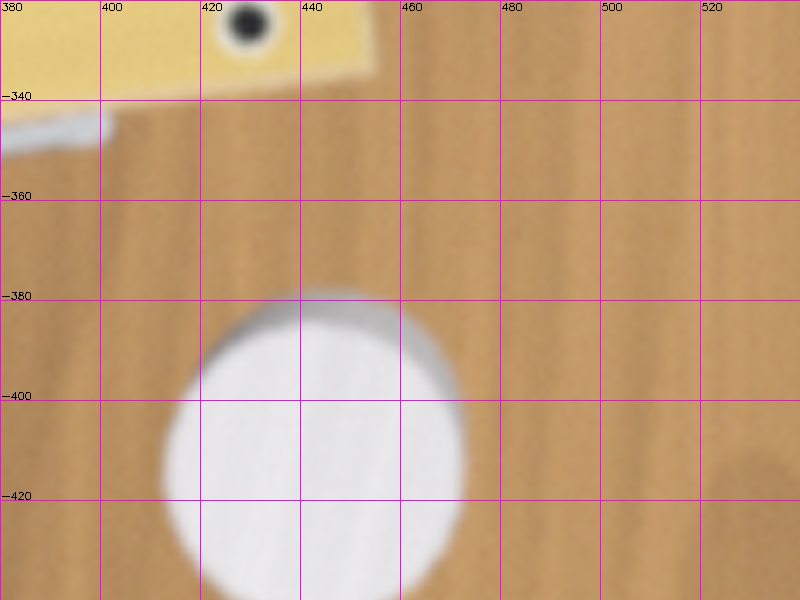

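View pics/o16.png

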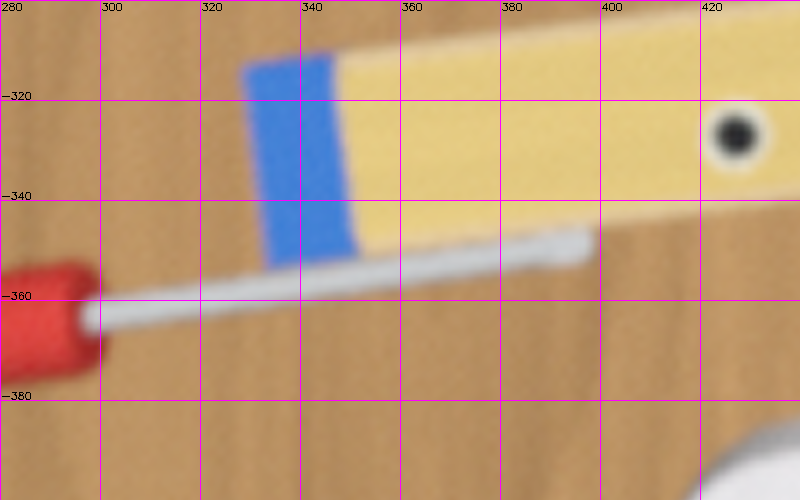

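```bash
python3 -c "
from h import *
togo((421.8,-321.3,90),187.4)"; python3 -m crank '[[[-15,20,10],-10,62],[[-30,40,20],-20,62],[[-45,70,30],-30,62],[[-58,100,37],-40,62],[[-58,120,37],-50,62],[[-58,140,37],-60,62],[[-58,160,37],-70,62],[[-58,170,37],-80,62]]' ; python3 -c "
from h import *
togo((421.8,-321.3,60),187.4)"
```

```text
pos [ 480.1 -358.6  288.3] toolz yaw 90.1 shift [-59.8 197.7  38.3] turn -97.3
time_s: 24.9
position: [423.4, -321.6, 116.7]
orientation: [-90.4, 0.1, 80.5]
contact_force: [-0.2, -0.5, -0.3]
finger_gap: 62.2
pos [ 423.4 -321.6  116.7] toolz yaw 170.5 shift [ 0.1 56.6  2.1] turn -16.9
```

```bash
python3 -m crank '[[[0,20,2],-8,62],[[0,40,2],-17,62],[[0,56,2],-17,62],[[0,56,2],-17,62],[[0,56,2],-17,62],[[0,56,2],-17,62],[[0,56,2],-17,62],[[0,56,2],-17,62]]' ; python3 - <<'E'
from h import *
d=snap('wrist','w15.png')
togo((421.8,-321.3,4.5),187.4)
E
```

```text
time_s: 25.9
position: [422.0, -321.6, 61.0]
orientation: [-90.4, 0.3, 97.4]
contact_force: [-0.2, -0.5, 0.5]
finger_gap: 61.8
pos [ 421.9 -321.5   60.9] toolz yaw -172.5 shift [ 0.5 56.4  0.5] turn 0.1
```

View pics/w15.png

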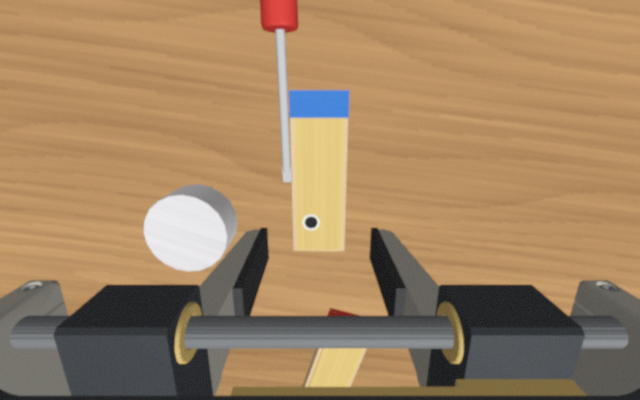

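```bash
python3 -m crank '[[[0.5,20,0.5],0,62],[[0.5,42,0.5],0,62],[[0.5,54,0.5],0,62],[[0.5,56.4,0.5],0,62],[[0.5,56.4,0.5],0,62],[[0.5,56.4,0.5],0,30],[[0.5,56.4,0.5],0,30],[[0.5,56.4,0.5],0,30]]' 45;  python3 -c "
from h import *
togo((421.8,-211.3,14.5),187.4)"
```

```text
time_s: 26.95
position: [422.1, -321.5, 4.9]
orientation: [-90.4, 0.3, 97.5]
contact_force: [-1.3, 0.9, 2.1]
finger_gap: 39.4
pos [ 422.1 -321.5    4.9] toolz yaw -172.5 shift [109.3 -10.1 -14.1] turn 0.1
```

```bash
python3 -m crank '[[[0,0,0],0,30],[[3,-2,0],0,30],[[12,-8,0],0,30],[[30,-10,-4],0,30],[[55,-10,-8],0,30],[[80,-10,-14],0,30],[[100,-10,-14],0,30],[[109,-10,-14],0,30]]' ; python3 - <<'E'
from h import *
d=snap('wrist','w16.png')
togo((421.8,-211.3,4.7),187.4)
E
```

```text
time_s: 27.95
position: [421.2, -210.0, 14.4]
orientation: [-90.4, 0.3, 97.5]
contact_force: [0.6, -1.1, -1.2]
finger_gap: 39.4
pos [ 421.  -209.8   14.4] toolz yaw -172.5 shift [-1.6  9.7 -0.5] turn 0.1
```

View pics/w16.png

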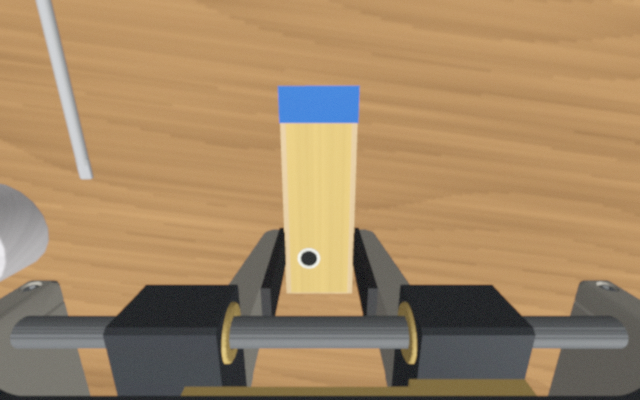

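```bash
python3 -m crank '[[[0,5,0],0,30],[[0,9.5,0],0,30],[[0,9.8,0],0,30],[[0,9.8,0],0,62],[[0,9.8,0],0,62],[[0,9.8,0],0,62],[[0,9.8,30],0,62],[[0,9.8,66],0,62]]' ; python3 -m crank '[[[0,0,0],0,62],[[0,0,0],0,62],[[0,0,0],0,30],[[0,0,0],0,30],[[0,0,0],0,30],[[0,0,0],0,30],[[0,0,0],0,30],[[0,0,0],0,30]]' ;python3 - <<'E'
from h import *
d=snap('wrist','w17.png')
togo((421.8,-211.3,4.7),187.4)
E
```

```text
time_s: 29.0
position: [355.4, -218.6, 4.1]
orientation: [-90.4, 0.3, 97.6]
contact_force: [-0.8, -0.6, 0.2]
finger_gap: 62.2
time_s: 30.0
position: [355.4, -218.6, 4.1]
orientation: [-90.4, 0.3, 97.6]
contact_force: [1.4, -0.7, -1.4]
finger_gap: 39.5
pos [ 355.3 -218.6    4.1] toolz yaw -172.4 shift [ -1.5  -0.1 -66.8] turn 0.2
```

View pics/w17.png

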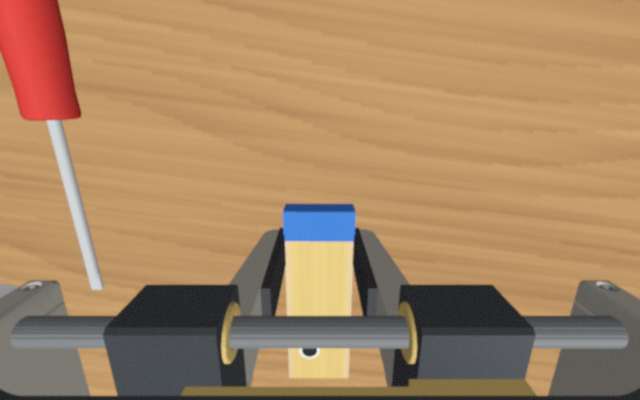

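```bash
python3 - <<'E'
from h import *
d=load('w17.png');cv2.imwrite('pics/z17.png',cv2.resize(d['color'][200:400,240:400],None,fx=4,fy=3,interpolation=cv2.INTER_CUBIC))
E
```

```text
(no output)
```

View pics/z17.png

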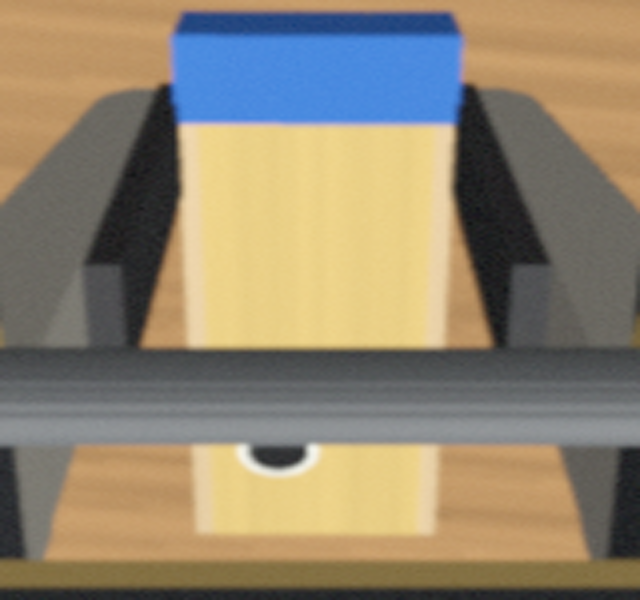

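```bash
python3 - <<'E'
from h import *
d=load('w17.png')
s=r.sense();R=Ro.from_euler('xyz',s['orientation'],degrees=True).as_matrix()
for q in [(309.5,350),(309.5,357.3),(289,377.7),(349,377.7),(283.5,211.5),(355.5,211.5)]:
    p=px2w(d,*q,14); print((R.T@(p-s['position'])).round(1))
# target
st=np.array([649.5,91.6]); psi=np.radians(-7.3)
ez=-np.array([np.cos(psi),np.sin(psi)]); ex=np.array([-np.sin(psi),np.cos(psi)])
print('TCP',st-(-5.4*ex-72*ez))
togo((500,0,20),172.7)
E
```

```text
[ -4.9  -9.4 -70.5]
[ -4.9  -9.4 -76.3]
[-18.7  -9.2 -93.4]
[ 21.2  -9.4 -93.1]
[-18.5 -10.   24.3]
[ 21.3 -10.2  24.4]
TCP [578.76974902 106.10488181]
pos [ 355.3 -218.6    4.1] toolz yaw -172.4 shift [ 197.6  -15.7 -172.3] turn 14.9
```

```bash
python3 -c "
from h import *
togo((490,106,19),172.7)"; python3 -m crank '[[[0,-10,0],0,30],[[25,-15,-10],2,30],[[65,-15,-35],5,30],[[110,-15,-60],8,30],[[155,-15,-90],11,30],[[200,-15,-115],14.9,30],[[230,-15,-130],14.9,30],[[240,-15,-135],14.9,30]]' ;python3 - <<'E'
from h import *
togo((490,106,19),172.7)
E
```

```text
pos [ 355.3 -218.6    4.1] toolz yaw -172.4 shift [ 304.   -15.2 -176.3] turn 14.9
time_s: 31.05
position: [458.0, 38.6, 19.3]
orientation: [-90.5, 0.2, 82.8]
contact_force: [-0.0, -0.4, -1.8]
finger_gap: 39.3
pos [458.   38.6  19.3] toolz yaw 172.8 shift [ 70.8   0.3 -23.3] turn 0.1
```

```bash
python3 -m crank '[[[15,0,-5],0,30],[[30,0,-10],0,30],[[50,0,-18],0,30],[[71,0,-23],0,30],[[71,0,-23],0,30],[[71,0,-23],0,30],[[71,0,-23],0,30],[[71,0,-23],0,30]]' ;python3 - <<'E'
from h import *
d=snap('wrist','w18.png');togo((577.8,106.2,19),172.7)
cv2.imwrite('pics/z18.png',cv2.resize(d['color'][200:400,220:420],None,fx=4,fy=3,interpolation=cv2.INTER_CUBIC))
E
```

```text
time_s: 32.05
position: [489.5, 105.8, 19.3]
orientation: [-90.5, 0.2, 82.8]
contact_force: [-0.7, 0.0, -0.6]
finger_gap: 39.6
pos [489.6 105.9  19.3] toolz yaw 172.8 shift [ 11.4   1.  -87.5] turn 0.1
```

View pics/z18.png

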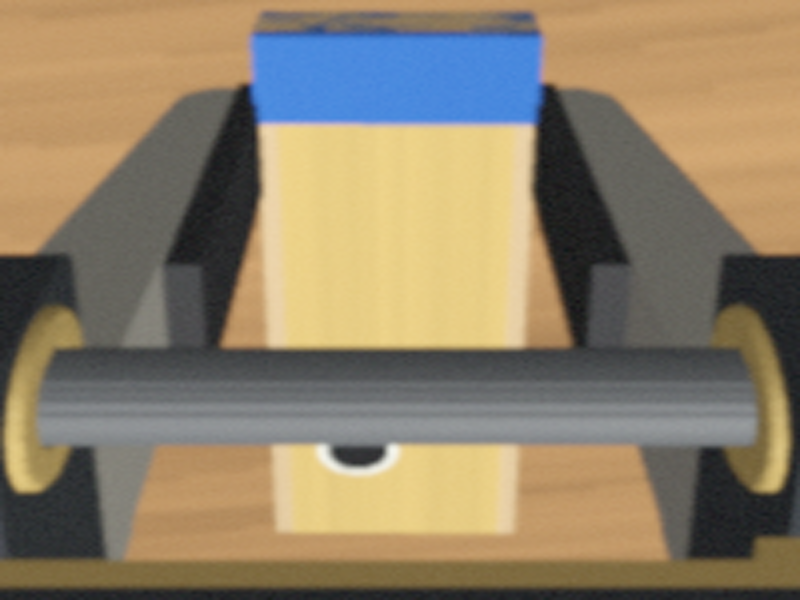

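Grip unchanged (front end at the same row, 378). Insert.

```bash
python3 -m crank '[[[6,0,-12],0,30],[[11.4,0.5,-28],0,30],[[11.4,0.5,-44],0,30],[[11.4,0.5,-60],0,30],[[11.4,0.5,-76],0,30],[[11.4,0.7,-87.5],0,30],[[11.4,0.7,-87.5],0,30],[[11.4,0.7,-87.5],0,30]]' ;python3 - <<'E'
from h import *
d=snap('wrist','w19.png');togo((577.8,106.2,4.3),172.7)
cv2.imwrite('pics/z19.png',cv2.resize(d['color'][200:400,220:420],None,fx=4,fy=3,interpolation=cv2.INTER_CUBIC))
print(w2px(d,(649.5,91.6,44)))
E
```

```text
time_s: 33.1
position: [577.2, 106.1, 19.1]
orientation: [-90.4, 0.2, 82.8]
contact_force: [0.1, 0.5, -2.0]
finger_gap: 39.8
pos [577.1 106.1  19.2] toolz yaw 172.8 shift [ 0.2 14.9 -0.6] turn 0.1
[308.2768915  374.00330278]
```

View pics/z19.png

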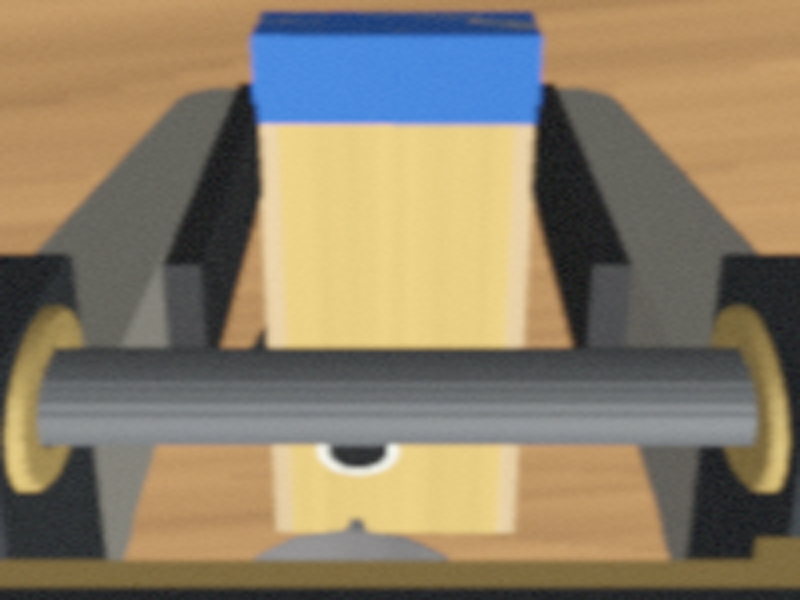

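```bash
python3 -m crank '[[[0.2,5,-0.6],0,30],[[0.2,10,-0.6],0,30],[[0.2,14,-0.6],0,30],[[0.2,14.9,-0.6],0,30],[[0.2,14.9,-0.6],0,30],[[0.2,14.9,-0.6],0,30],[[0.2,14.9,-0.6],0,60],[[0.2,14.9,-0.6],0,60]]'; python3 -m crank '[[[0,0,0],0,65],[[0,-15,5],0,65],[[0,-60,25],0,65],[[0,-110,40],10,65],[[0,-160,50],20,65],[[0,-210,50],30,65],[[0,-240,50],40,65],[[0,-240,50],50,65]]' ; python3 -c "
from h import *
togo((649.7,91.5,245),90)"
```

```text
time_s: 34.15
position: [578.0, 106.2, 4.4]
orientation: [-90.4, 0.2, 82.8]
contact_force: [-0.5, -0.1, -0.7]
finger_gap: 57.1
time_s: 35.15
position: [527.7, 113.8, 248.0]
orientation: [-90.5, -0.6, 32.5]
contact_force: [-0.9, 0.2, -0.4]
finger_gap: 65.0
pos [527.7 113.8 248. ] toolz yaw 122.4 shift [ 90.9   4.7 -84.3] turn 32.4
```

```bash
python3 -m crank '[[[20,0,-15],8,40],[[45,0,-35],16,20],[[70,4,-60],24,1],[[91,4,-84],32.4,1],[[91,4,-84],32.4,1],[[91,4,-84],32.4,1],[[91,4,-84],32.4,1],[[91,4,-84],32.4,1]]' ; python3 - <<'E'
from h import *
d=snap('wrist','w20.png');togo((649.7,91.5,160),90)
cv2.imwrite('pics/z20.png',cv2.resize(d['color'][60:260,220:420],None,fx=4,fy=3,interpolation=cv2.INTER_CUBIC))
E
```

```text
time_s: 36.15
position: [649.0, 92.1, 246.1]
orientation: [-90.2, -0.8, 0.1]
contact_force: [0.5, 0.1, -0.2]
finger_gap: 0.9
pos [649.2  92.  246.1] toolz yaw 90.1 shift [-0.7 86.1 -0.3] turn 0.1
```

View pics/z20.png

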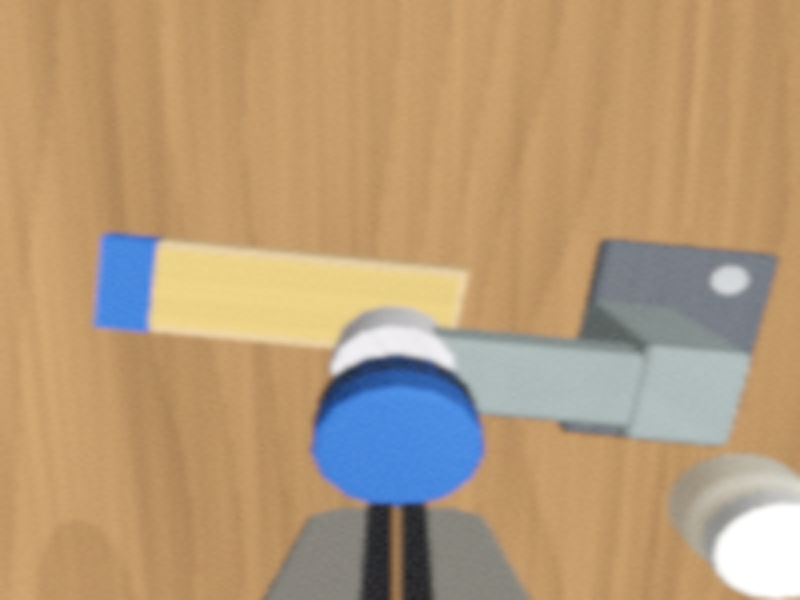

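```bash
python3 - <<'E'
from h import *
d=load('w20.png')
a,b,c=[px2w(d,220+u/4,60+v/3,14)[:2] for u,v in [(104,233),(468,270),(95,328)]]
print(a,b,c,np.linalg.norm(b-a),np.linalg.norm(c-a))
ex=(b-a)/np.linalg.norm(b-a);ey=np.array([-ex[1],ex[0]])
print(np.degrees(np.arctan2(ex[1],ex[0])), 'dot via front',b-25*ex-26*ey,'via tail',a+95*ex-26*ey)
E
```

```text
[557.70412253 130.68135627] [675.6980109  114.82026018] [551.97715401  88.99758788] 119.05516394685502 42.07534569572519
-7.655979083545486 dot via front [647.45702079  92.38264717] via tail [648.39343444  92.25677161]
```

```bash
python3 -m crank '[[[0,25,0],0,1],[[0,50,0],0,1],[[0,62,0],0,1],[[0,72,0],0,1],[[0,82,0],0,1],[[0,90,0],0,1],[[0,90,0],0,1],[[0,86,0],0,1]]'; python3 -m crank '[[[0,-40,10],0,1],[[0,-80,30],0,1],[[0,-100,60],0,1],[[0,-100,80],0,1],[[0,-100,80],0,1],[[0,-100,80],0,1],[[0,-100,80],0,30],[[0,-100,80],0,40]]' ; python3 - <<'E'
from h import *
d=snap('wrist','w21.png');togo((649.5,-100,160),90)
for z in (142,152,182):print(w2px(d,(649.5,91.6,z)))
cv2.imwrite('pics/z21.png',cv2.resize(d['color'][180:300,230:390],None,fx=5,fy=5,interpolation=cv2.INTER_CUBIC))
E
```

```text
time_s: 37.2
position: [650.4, 91.8, 160.1]
orientation: [-90.2, -0.8, 0.1]
contact_force: [0.2, 1.3, 0.2]
finger_gap: 1.2
time_s: 38.2
position: [648.9, 171.3, 259.5]
orientation: [-90.2, -0.7, 0.0]
contact_force: [-0.2, 0.3, 0.3]
finger_gap: 18.9
pos [648.9 171.5 259.6] toolz yaw 90.1 shift [  -1.   100.4 -271.1] turn 0.1
[318.18325544 263.7832224 ]
[318.29629812 268.73864957]
[318.68125232 285.61380366]
```

View pics/z21.png

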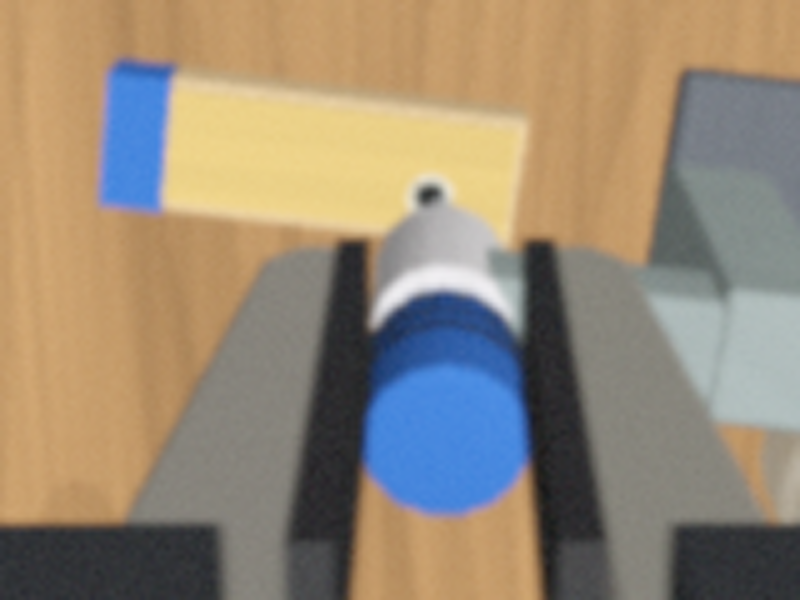

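```bash
python3 -m crank '[[[0,0,20],0,91],[[0,30,29],0,91],[[0,70,29],0,91],[[0,110,29],0,91],[[0,130,29],0,91],[[0,130,29],0,91],[[0,130,29],0,91],[[0,130,29],0,91]]' ; python3 - <<'E'
from h import *
d=snap('wrist','w22.png')
c=w2px(d,(649.5,91.6,14));print(c)
u,v=int(c[0]),int(c[1])
cv2.imwrite('pics/z22.png',cv2.resize(d['color'][v-60:v+60,u-70:u+70],None,fx=5,fy=5,interpolation=cv2.INTER_CUBIC));print(u-70,v-60)
E
```

```text
time_s: 39.25
position: [651.6, 200.4, 131.3]
orientation: [-90.1, -0.9, 0.0]
contact_force: [-0.2, 0.2, 0.3]
finger_gap: 90.9
[315.30410073 288.11695557]
245 228
```

View pics/z22.png

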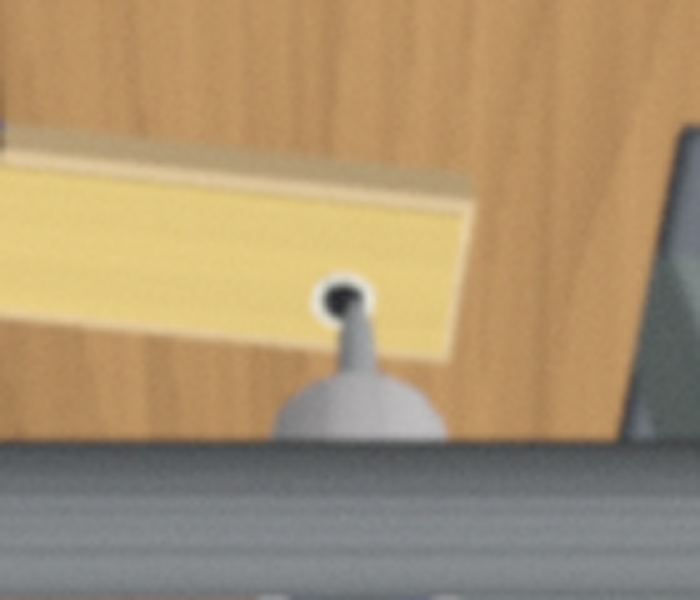

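View pics/w22.png

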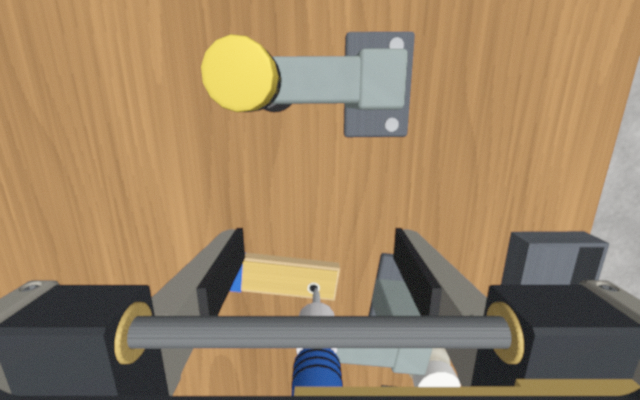

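```bash
python3 -m crank '[[[0,-40,0],0,91],[[0,-80,0],0,91],[[0,-120,0],0,91],[[-20,-130,-40],0,91],[[-40,-130,-80],0,91],[[-50,-130,-130],0,91],[[-50,-130,-180],0,91],[[-50,-130,-220],0,91]]' ; python3 -m crank '[[[0,0,-20],0,91],[[0,0,-40],0,91],[[0,0,-70],0,91],[[0,0,-100],0,91],[[0,0,-140],0,91],[[0,0,-140],0,91],[[0,0,-140],0,91],[[0,0,-140],0,91]]';python3 - <<'E'
from h import *
d=snap('wrist','w23.png');snap('side','s23.png');snap('scene','sc23.png');print(r.sense()['position'])
c=w2px(d,(609.5,-289.2,14));print(c)
u,v=int(c[0]),int(c[1])
cv2.imwrite('pics/z23.png',cv2.resize(d['color'][v-60:v+60,u-70:u+70],None,fx=5,fy=5,interpolation=cv2.INTER_CUBIC))
E
```

```text
time_s: 40.3
position: [599.6, -21.3, 262.1]
orientation: [-90.1, -1.0, 0.0]
contact_force: [-0.1, -0.4, -0.7]
finger_gap: 91.0
time_s: 41.3
position: [599.8, -160.1, 262.4]
orientation: [-90.1, -1.0, 0.1]
contact_force: [-0.9, 0.5, 0.4]
finger_gap: 91.2
[ 599.77777536 -160.40155732  262.51778461]
[322.43094908 249.26346877]
```

View pics/w23.png

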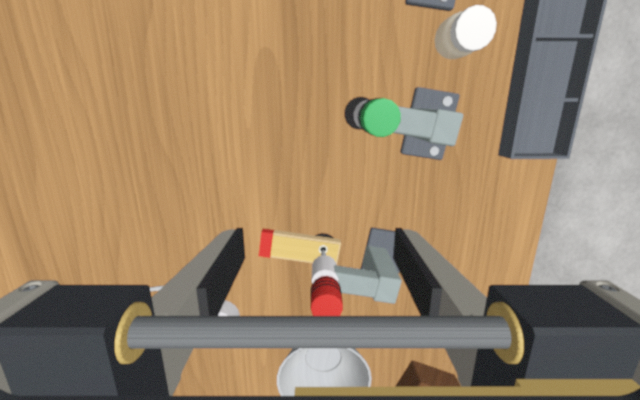

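View pics/z23.png

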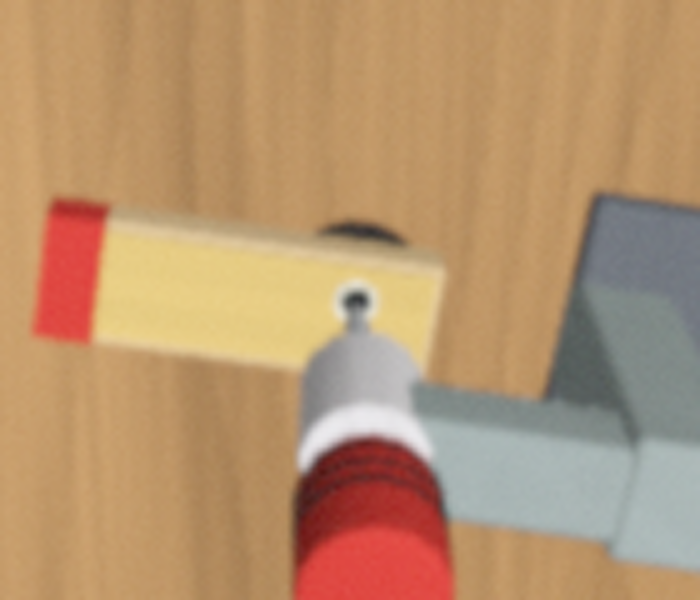

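View pics/s23.png

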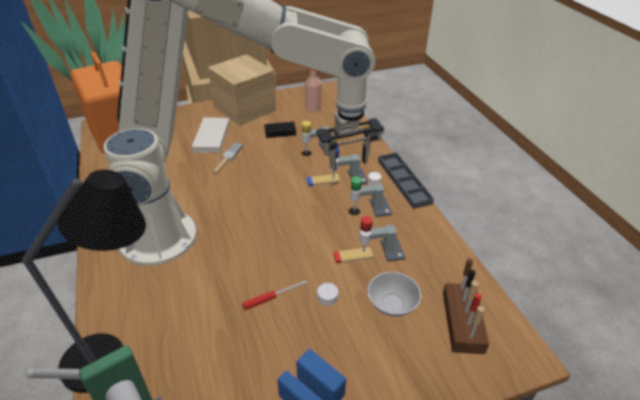

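View pics/sc23.png

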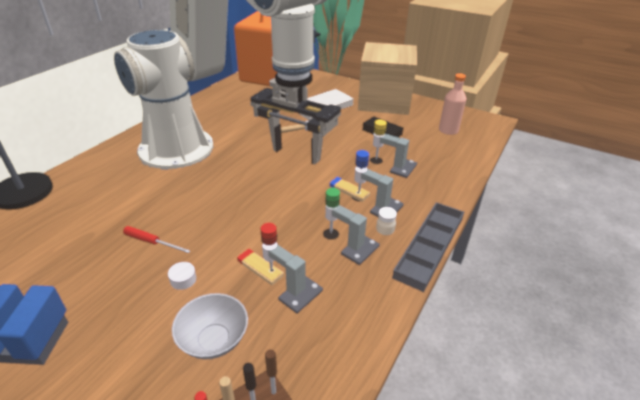

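```bash
python3 -c "
from workcell import r
print(r.job_done(), r.sense()['time_s'])"
```

```text
the job is handed in; nothing more can be done
the job is handed in; nothing more can be done
```

The job is handed in at about 41 s of the 210 s; it reports no verdict. I saw only two blanks on the bench, red and blue. Both now lie flat in their own stands with the needle on the dot. The green and yellow caps were never touched.

- **Red:** in the last wrist pictures the needle stands about 1 mm from the dot centre. The cap top sits about 152 mm above the bench, as it should on a strip.
- **Blue:** the needle is inside the dot but off-centre by about 2.6 mm along the strip (limit 5.5 mm). The picture before pressing had suggested 1.6 mm, so the two checks disagree somewhat. I left it as it was, since both are within the limit. The cap is also at about 152 mm.
- **Disturbance:** the blue blank was knocked against the screwdriver during the run. I lifted it clear by its dot end, laid it down and took hold of it again by the banded end. The bystanders look unmoved in the last overview pictures, but I did not measure them against the start.
- **Grip:** I saw no sign of the grip slackening; the wrist pictures I took while carrying each blank showed it unmoved in the fingers.

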